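# Load the screw lift from the roller track and wind it up

## Task

Take the clamp strap off the screw lift's table and lay it flat on the bench. Then load every roller into the lift's V cradles, one to a cradle: the ones on the sloping track (take the end one and let the next roll down to the stop) and also a stray one if it lies on the bench. When all are loaded, crank the handwheel clockwise until you feel it reach its stop at the top, then back it off a quarter turn so that the screw is not left jammed; leave the other things on the bench alone.

Things in the scene. Friction and masses are not known exactly. Their poses are not given: they have to be found in the camera images.
- roller_0_center (a point): centre of a plain steel roller, a smooth cylinder 30 mm in diameter, 40 mm long, 150 g, its axis (its y axis) level. Three or four (0 to 3) lie side by side across the sloping track, touching; roller 4, if there, lies on the bench; 3 or 4 may be absent. Grip it by its two flat ends, which overhang the track bed and the cradles by 9 mm each. On the bench it rolls but soon stops.
- roller_1_center (a point): centre of a plain steel roller, a smooth cylinder 30 mm in diameter, 40 mm long, 150 g, its axis (its y axis) level. Three or four (0 to 3) lie side by side across the sloping track, touching; roller 4, if there, lies on the bench; 3 or 4 may be absent. Grip it by its two flat ends, which overhang the track bed and the cradles by 9 mm each. On the bench it rolls but soon stops.
- roller_2_center (a point): centre of a plain steel roller, a smooth cylinder 30 mm in diameter, 40 mm long, 150 g, its axis (its y axis) level. Three or four (0 to 3) lie side by side across the sloping track, touching; roller 4, if there, lies on the bench; 3 or 4 may be absent. Grip it by its two flat ends, which overhang the track bed and the cradles by 9 mm each. On the bench it rolls but soon stops.
- roller_3_center (a point): centre of a plain steel roller, a smooth cylinder 30 mm in diameter, 40 mm long, 150 g, its axis (its y axis) level. Three or four (0 to 3) lie side by side across the sloping track, touching; roller 4, if there, lies on the bench; 3 or 4 may be absent. Grip it by its two flat ends, which overhang the track bed and the cradles by 9 mm each. On the bench it rolls but soon stops.
- roller_4_center (a point): centre of a plain steel roller, a smooth cylinder 30 mm in diameter, 40 mm long, 150 g, its axis (its y axis) level. Three or four (0 to 3) lie side by side across the sloping track, touching; roller 4, if there, lies on the bench; 3 or 4 may be absent. Grip it by its two flat ends, which overhang the track bed and the cradles by 9 mm each. On the bench it rolls but soon stops.
- track_end (a point): centre of the lowest roller when it rests on the stop of the fixed grey feed track, 62 mm above the bench. The 22 mm wide bed rises from here along this point's x at 10 degrees for 0.15 m; rollers lie across it, axes along its y. Side guides (23 mm off the middle, lower than the rollers' axes) begin 35 mm up from here. When the end roller is taken, the next rolls down within 2 s.
- cradle_0 (a point): centre of a roller seated in this V cradle of the lift table. Five cradles in a row, 38 mm apart along the table's y; the roller's axis lies along this point's x. The 90 degree V is 22 mm long along x and centres the roller; crests lie 6 mm below this point, the table plate (50 mm wide) 29 mm below. 87 to 92 mm above the bench at the start, 36 mm higher than fully lowered at the upper stop.
- cradle_1 (a point): centre of a roller seated in this V cradle of the lift table. Five cradles in a row, 38 mm apart along the table's y; the roller's axis lies along this point's x. The 90 degree V is 22 mm long along x and centres the roller; crests lie 6 mm below this point, the table plate (50 mm wide) 29 mm below. 87 to 92 mm above the bench at the start, 36 mm higher than fully lowered at the upper stop.
- cradle_2 (a point): centre of a roller seated in this V cradle of the lift table. Five cradles in a row, 38 mm apart along the table's y; the roller's axis lies along this point's x. The 90 degree V is 22 mm long along x and centres the roller; crests lie 6 mm below this point, the table plate (50 mm wide) 29 mm below. 87 to 92 mm above the bench at the start, 36 mm higher than fully lowered at the upper stop.
- cradle_3 (a point): centre of a roller seated in this V cradle of the lift table. Five cradles in a row, 38 mm apart along the table's y; the roller's axis lies along this point's x. The 90 degree V is 22 mm long along x and centres the roller; crests lie 6 mm below this point, the table plate (50 mm wide) 29 mm below. 87 to 92 mm above the bench at the start, 36 mm higher than fully lowered at the upper stop.
- cradle_4 (a point): centre of a roller seated in this V cradle of the lift table. Five cradles in a row, 38 mm apart along the table's y; the roller's axis lies along this point's x. The 90 degree V is 22 mm long along x and centres the roller; crests lie 6 mm below this point, the table plate (50 mm wide) 29 mm below. 87 to 92 mm above the bench at the start, 36 mm higher than fully lowered at the upper stop.
- strap_center (a point): centre of a plain clamp strap with two holes, flat bar 76 x 27 x 14 mm, its long side along its x axis, lying flat on the crests of the cradles along the row at the start. It must be laid on the bench, anywhere off the lift and the track.
- wheel_center (a point): point on the vertical axis of the lift's handwheel (124 mm diameter, top of its rim 100 mm above the bench), at the height of the middle of its handle, 128 mm above the bench
- handle (a point): middle of the upright handle of the handwheel, a free-turning black sleeve 20 mm in diameter from 102 to 148 mm above the bench, 50 mm from the wheel's axis; it goes round with the wheel
- handwheel (a joint): angle of the handwheel, growing as it is turned clockwise as seen from above, which raises the table (12 mm a turn). Hard stops at 0 (table lowered) and at 18.85 (three turns, table at the top); it starts 0 to 0.4 turns from the lower stop. About 3 N at the handle turns it and it stays where it is left.
- block_center (a point): bystander: centre of a loose dark steel packing block, 65 x 69 x 44 mm
- slug_center (a point): bystander: centre of a loose sawn round steel slug standing on end, 54 mm in diameter, 50 mm high
Mind the look-alikes: they are no part of the job. What is shaped like the part that bears roller_2_center but turquoise is not meant. Leave any pink look-alike of the part that bears roller_0_center alone.

How it is judged:
By the outcome, as a careful person would: the job done as asked, in the order asked, and still so for the second after the job is handed in, with the robot touching nothing.
Of roller_3, roller_4 only 1 to 2 are there at a start; the rules pass over those that are not, and their reading is None.
At some moment in a run one of strap may be knocked a few centimetres aside while the robot is not near it.
Once in a run the grip may slacken for a moment while it holds something.
It also fails if it takes over 184 s, if anything falls off the work surface, if the arm or the gripper's body presses on something with over 40 N, if the wrist force passes 120 N, or if a joint passes its speed limit or range.

## Robot

A 6-joint arm with a two-finger parallel gripper is mounted at the origin on a cart in front of the work surface, level with it; the furniture and walls round the work are solid. World frame = base frame: x ahead of the robot, y to its left, z up, the work surface at z = 0. Lengths are in m, angles in degrees, forces in N, time in s.
With the tool pointing down it reaches from about 0.25 to 0.725 m from the base axis. Payload 9.7 kg.
Tool frame: the origin (TCP) lies midway between the tips of the shut fingers; the grasp point (between the pads) lies 19 mm behind it; y points along the fingers, x is the direction in which the jaws open and shut, and the axes are right-handed (so a half turn about y gives the same grasp; the last joint's range is limited). The gripper opens to 85 mm and grips with 20 to 120 N. Pads are 22 mm wide; open, the fingers measure 114 mm over their backs; the gripper's body (76 mm by 85 mm) begins 54 mm behind the grasp point. The pads swing forward as they close: fully open they stand 13 mm farther back than shut.
Start: joints at [-69.614, 4.979, 10.078, 95.1, 0, 90], TCP at [0.192, -0.516, 0.192] pointing down, gripper open.
Joint ranges: [-179.16, 179.16], [-48.56, 103.87], [-65.8, 70.77], [-126.05, 130.52], [-82.76, 87.17], [-180, 180]. Speed limits (degrees/s): [127.2, 127.2, 147.25, 180, 180, 180].

## Interface

Orientations are given as [roll, pitch, yaw] about the fixed x, y, z axes, in that order (R = Rz(yaw) Ry(pitch) Rx(roll)).
In Python, from workcell import get_obs, camera, job_done gives the robot as it stands.
- The arm moves only by the tool play_rows, never from a script. Its argument "moves" is a list of rows, each a list of 3 entries, a list of its own where there are three numbers: the turn, a rotation vector about the tool's x, y, z in degrees, then the shift along the tool's x, y, z in m, then the opening in per cent of the stroke, from 0 (shut) to 100 (fully open). A call has exactly 5 rows; each row is the pose to reach, as a shift and turn from the pose commanded when the call began, along the tool's axes at that moment; what a row does not reach only later rows make up. A row lasts 1/10 s, in which the tool goes at most 50 mm and 8.59 degrees, less where a joint would pass 70% of its speed; a pose out of reach is approached as far as the arm can. A call with a gripper value outside its range is refused whole. The fingers move at their own pace and stop on an object; "grip_force" is the grip in N (left out, the last holds). Time passes only in rows, so rows that repeat a pose let the fingers close, or fill a call up. It gives the time, the measured TCP pose, the force and the opening at its end, in the units of the state.
- get_obs(): the state, without advancing time (a new reading comes with each control period).
- camera(name): name is "scene" or "top" or "wrist"; returns a dict with "img" (480x640x3 uint8, red, green, blue), "fov_y" (degrees; the focal length in pixels is half the picture's height over the tangent of half this angle, whatever the lens; pixels are square), "cx", "cy" (the principal point, pixels), "k1" (the pictures are not rectified: a ray, as slopes to the right and down, at radius r is drawn at 1 + k1 r^2 times it, then the intrinsics apply), "world_from_camera" (4x4, takes a point from camera to world coordinates). Camera axes: x right, y up, looking along -z (the intrinsics and any distortion apply to the point x, -y, -z); pixel columns grow to the right and rows downward; lengths in m; the calibration is good to about 2 mm. A picture is of the moment at which its call begins. There is no depth.
- job_done(): hands the job in, once; it reports no verdict.
The state is a dict: "time": time; "q": joint angles; "qd": joint speeds; "joint_efforts": joint torques, N m; "ee_pos": TCP position; "tcp_rot": TCP orientation; "wrist_force": force on the tool from outside, world axes, zero at the start; "torque": the same for the moment, N m; "opening": finger opening in m.
Only numpy, scipy, OpenCV 4.12 (cv2) and the standard library are available. Lean on these libraries where they do the work, as an engineer would, in place of code of your own. Each camera call takes 0.05 s, during which the arm holds its last target.

## Working session

There is one attempt and no reset: what is moved stays moved. The work goes in short steps, Python scripts to look and compute and a tool call to move; the robot and the scene stay as the last step left them, time stands still between calls to the robot, and variables do not carry over. Pictures are saved under pics/ and viewed, and the job is handed in when it is done.

Besides the shell and the picture viewer there is one more tool, called by a JSON object that holds its "name" and its "arguments". play_rows: Moves the arm, as the interface text tells. Its arguments: {"type":"object","properties":{"moves":{"type":"array"},"grip_force":{"type":"number"}},"required":["moves"]}

```bash
ls; mkdir -p pics
cat > h.py <<'E'
import numpy as np, cv2, json
from workcell import get_obs, camera, job_done
from scipy.spatial.transform import Rotation as R
def snap(name,fn=None):
    c=camera(name)
    if fn: cv2.imwrite('pics/'+fn,c['img'][:,:,::-1])
    np.savez('cam_%s.npz'%name,**{k:np.array(v) for k,v in c.items()})
    return c
def load(name):
    d=np.load('cam_%s.npz'%name); return {k:d[k] for k in d.files}
def KD(c):
    f=240/np.tan(np.radians(float(c['fov_y'])/2))
    return np.array([[f,0,float(c['cx'])],[0,f,float(c['cy'])],[0,0,1]]),np.array([float(c['k1']),0,0,0,0])
def pix2z(c,u,v,z):
    K,D=KD(c)
    p=cv2.undistortPoints(np.array([[[u,v]]],float),K,D)[0,0]
    T=np.array(c['world_from_camera']); d=T[:3,:3]@np.array([p[0],-p[1],-1]); o=T[:3,3]
    return o+d*(z-o[2])/d[2]
def proj(c,P):
    K,D=KD(c);T=np.array(c['world_from_camera'])
    q=(np.atleast_2d(P)-T[:3,3])@T[:3,:3]; q=q*[1,-1,-1]
    return cv2.projectPoints(q.reshape(-1,1,3),np.zeros(3),np.zeros(3),K,D)[0].reshape(-1,2)
def crop(c,u0,v0,u1,v1,s,fn):
    im=cv2.resize(c['img'][v0:v1,u0:u1,::-1],None,fx=s,fy=s,interpolation=cv2.INTER_CUBIC); cv2.imwrite('pics/'+fn,im)
E
python3 - <<'E'
from h import *
for n in('scene','top','wrist'):
    c=snap(n,n+'0.png'); print(n,c['fov_y'],c['cx'],c['cy'],c['k1'],np.round(c['world_from_camera'],3).tolist())
print(get_obs())
E
```

```text
pics
scene 48.66922592852885 315.6381150302448 236.56375278049248 0.04777641353982118 [[-0.82, 0.385, -0.423, 0.024], [-0.572, -0.568, 0.592, 0.756], [-0.012, 0.728, 0.686, 0.86], [0.0, 0.0, 0.0, 1.0]]
top 51.81724502161386 326.7533465233152 239.26807650225675 -0.12305552446659579 [[-0.044, 0.978, -0.206, 0.279], [-0.999, -0.043, 0.008, 0.151], [-0.001, 0.206, 0.978, 1.135], [0.0, 0.0, 0.0, 1.0]]
wrist 61.758262501121656 320.55764747457573 235.58836450105292 0.03171529286216385 [[0.349, 0.892, 0.288, 0.265], [-0.937, 0.333, 0.107, -0.488], [-0.001, -0.307, 0.952, 0.375], [0.0, 0.0, 0.0, 1.0]]
{'time': 0.15, 'q': array([-6.96150899e+01,  5.00382822e+00,  1.00464193e+01,  9.50995957e+01,
        2.62126782e-03,  8.99998370e+01]), 'qd': array([-0.07912098, -0.09500809,  0.22687459, -0.06312726, -0.05228378,
       -0.04308454]), 'joint_efforts': array([ 5.11917096e-04, -5.20763397e+01,  4.65043831e+01,  1.39087433e-02,
        6.11257587e-05, -2.99929766e-06]), 'ee_pos': array([ 0.19152119, -0.51535774,  0.19106003]), 'tcp_rot': array([-8.99973786e+01,  5.70047081e-02, -6.96149269e+01]), 'wrist_force': array([ 0.17572908, -0.50636871, -0.14031505]), 'torque': array([-0.02538663, -0.04220354, -0.01630144]), 'opening': 0.08542187442987643}
```

View pics/top0.png

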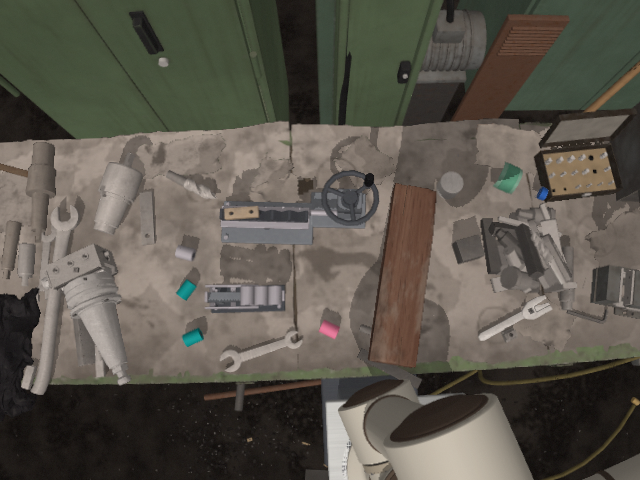

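View pics/scene0.png

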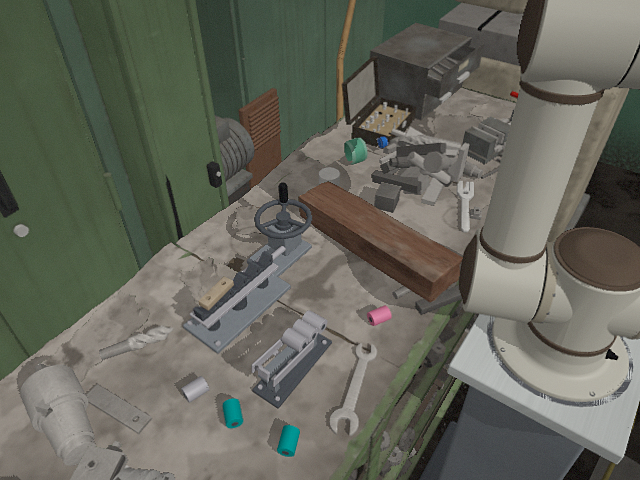

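View pics/wrist0.png

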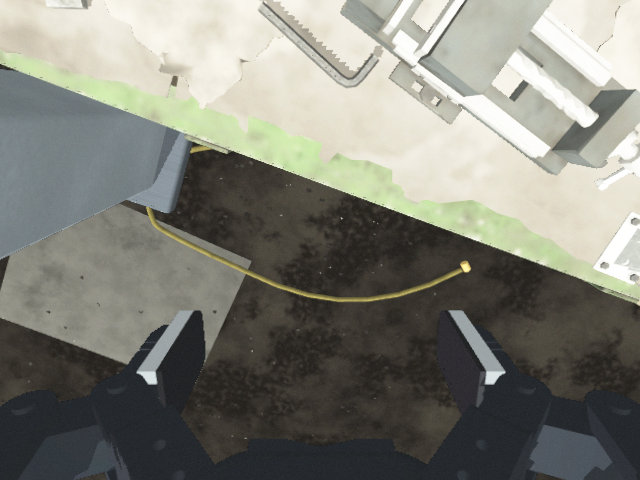

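Run:
```python
from h import *
c=load('top'); crop(c,170,160,400,320,3.4,'t1.png')
c=load('scene'); crop(c,160,170,360,400,2.6,'s1.png')
```

```text
(no output)
```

View pics/t1.png

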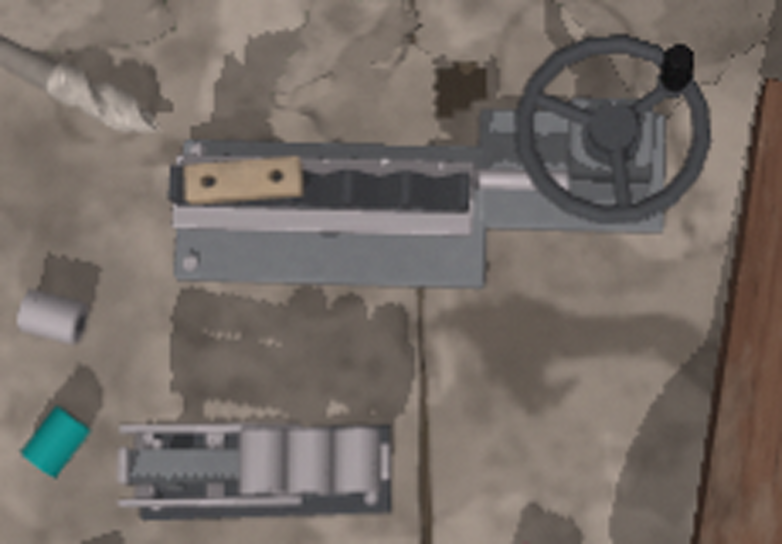

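View pics/s1.png

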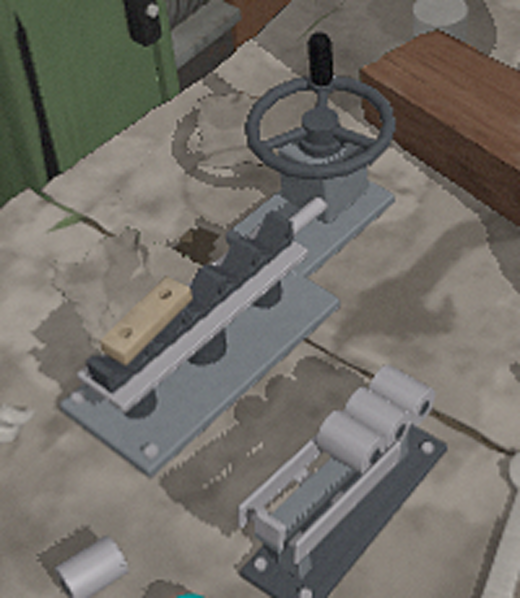

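Run:
```python
from h import *
c=load('top')
def C(x,y,z,n): print(n,np.round(pix2z(c,170+x/3.4,160+y/3.4,z),4))
for n,x,y,z in [('r0 L top',356,430,.077),('r0',356,461,.077),('r1',309,461,.080),('r2',262,461,.083),('strap',242,180,.0975),('h1',208,181,.0975),('h2',276,176,.0975),('hub',614,128,.1),('rimL',518,128,.1),('rimR',709,128,.1),('rimT',614,37,.1),('rimB',614,221,.1),('handletop',678,52,.148),('stray',51,316,.02),('plateL',175,218,.06),('plateR',471,218,.06),('plateRb',473,232,.06),('plateLb',175,230,.06),('cr end R',467,190,.0835),('trackbaseR',390,512,0.0),('stop R',388,461,.06)]: C(x,y,z,n)
c=load('scene')
def C(x,y,z,n): print('S',n,np.round(pix2z(c,160+x/2.6,170+y/2.6,z),4))
for n,x,y,z in [('strapA',127,332,.0975),('strapB',168,295,.0975),('stray',90,567,.02),('handletop',320,38,.148),('hub',320,115,.1)]: C(x,y,z,n)
```

```text
r0 L top [0.4031 0.2587 0.077 ]
r0 [0.3834 0.2592 0.077 ]
r1 [0.3844 0.2885 0.08  ]
r2 [0.3852 0.3178 0.083 ]
strap [0.5643 0.3262 0.0975]
h1 [0.5647 0.3482 0.0975]
h2 [0.566  0.3043 0.0975]
hub [0.5874 0.0864 0.1   ]
rimL [0.5901 0.148  0.1   ]
rimR [0.5848 0.0254 0.1   ]
rimT [0.649 0.083 0.1  ]
rimB [0.5261 0.0898 0.1   ]
handletop [0.6204 0.0471 0.148 ]
stray [0.496  0.4715 0.02  ]
plateL [0.5507 0.3775 0.06  ]
plateR [0.5418 0.1814 0.06  ]
plateRb [0.5323 0.1804 0.06  ]
plateLb [0.5425 0.3775 0.06  ]
cr end R [0.5548 0.1826 0.0835]
trackbaseR [0.3558 0.245  0.    ]
stop R [0.3843 0.2404 0.06  ]
S strapA [0.5647 0.3459 0.0975]
S strapB [0.5643 0.3027 0.0975]
S stray [0.4962 0.471  0.02  ]
S handletop [0.6172 0.0448 0.148 ]
S hub [0.593  0.0807 0.1   ]
```

```bash
cat >> h.py <<'E'
def plan(p,yaw,tilt=None,show=True):
    o=get_obs(); Rc=R.from_euler('xyz',o['tcp_rot'],degrees=True)
    Rt=R.from_euler('xyz',[-90,0,yaw],degrees=True)
    rv=np.degrees((Rc.inv()*Rt).as_rotvec()); s=Rc.inv().apply(np.array(p)-o['ee_pos'])
    if show: print('turn',np.round(rv,2).tolist(),'shift',np.round(s,4).tolist(),'rows',int(np.ceil(max(np.linalg.norm(s)/.05,np.linalg.norm(rv)/8.59))))
    return rv,s
def st():
    o=get_obs(); print('t%.2f'%o['time'],np.round(o['ee_pos'],4),np.round(o['tcp_rot'],2),'F',np.round(o['wrist_force'],1),'open %.4f'%o['opening'],'q',np.round(o['q'],1))
E
python3 - <<'E'
from h import *
plan([.3,-.3,.33],-40)
plan([.53,.327,.28],-2)
E
```

```text
turn [-0.02, -29.61, -0.06] shift [-0.1642, -0.1388, 0.1767] rows 6
turn [-0.04, -67.61, -0.05] shift [-0.6718, -0.0882, 0.6107] rows 19
```

{"name": "play_rows", "arguments": {"moves": [[[0,-8,0],[-0.02,-0.045,0.02],100],[[0,-16,0],[-0.05,-0.08,0.05],100],[[0,-24,0],[-0.09,-0.11,0.09],100],[[0,-32,0],[-0.13,-0.13,0.12],100],[[0,-40,0],[-0.165,-0.14,0.15],100]]}}

```text
time: 0.65
ee_pos: [0.2677, -0.3274, 0.3265]
tcp_rot: [-90.0, -0.1, -29.3]
wrist_force: [1.6, -0.3, -0.2]
opening: 0.0852
```

Run:
```python
from h import *
st();plan([.53,.327,.28],-2)
```

```text
t0.65 [ 0.2677 -0.3274  0.3265] [-9.002e+01 -6.000e-02 -2.933e+01] F [ 1.6 -0.3 -0.2] open 0.0852 q [-50.7  -6.8  14.1 110.8   0.   68.6]
turn [0.03, -27.33, 0.05] shift [-0.0919, 0.0462, 0.699] rows 15
```

{"name": "play_rows", "arguments": {"moves": [[[0,-8,0],[-0.006,0.003,0.048],100],[[0,-14,0],[-0.012,0.006,0.096],100],[[0,-20,0],[-0.018,0.009,0.144],100],[[0,-26,0],[-0.025,0.012,0.192],100],[[0,-26,0],[-0.031,0.015,0.24],100]]}}

```text
time: 1.15
ee_pos: [0.3592, -0.1029, 0.3103]
tcp_rot: [-90.0, -0.0, -3.4]
wrist_force: [1.7, 0.3, -0.1]
opening: 0.0855
```

Run:
```python
from h import *
st();plan([.53,.327,.28],-2)
```

```text
t1.15 [ 0.3592 -0.1029  0.3103] [-9.001e+01 -3.000e-02 -3.430e+00] F [ 1.7  0.3 -0.1] open 0.0855 q [-16.  -14.    6.  110.   -0.   77.4]
turn [0.01, -1.43, 0.03] shift [0.1447, 0.0303, 0.4393] rows 10
```

{"name": "play_rows", "arguments": {"moves": [[[0,-1,0],[0.0145,0.003,0.044],100],[[0,-1,0],[0.029,0.006,0.088],100],[[0,-1,0],[0.0435,0.009,0.132],100],[[0,-1,0],[0.058,0.012,0.176],100],[[0,-1,0],[0.0725,0.015,0.22],100]]}}

```text
time: 1.65
ee_pos: [0.4456, 0.1123, 0.2951]
tcp_rot: [-90.0, -0.0, -2.6]
wrist_force: [0.3, -0.6, 0.4]
opening: 0.0855
```

{"name": "play_rows", "arguments": {"moves": [[[0,0,0],[0.0145,0.003,0.044],100],[[0,0,0],[0.029,0.006,0.088],100],[[0,0,0],[0.0435,0.009,0.132],100],[[0,0,0],[0.058,0.012,0.176],100],[[0,0,0],[0.066,0.014,0.21],100]]}}

```text
time: 2.15
ee_pos: [0.5213, 0.3194, 0.2798]
tcp_rot: [-90.0, 0.1, -2.6]
wrist_force: [0.9, 0.2, 1.1]
opening: 0.0859
```

Run:
```python
from h import *
c=snap('wrist','w1.png');snap('top','t2.png');st();plan([.53,.327,.28],-2)
```

```text
t2.25 [0.5212 0.3206 0.2779] [-90.1    0.21  -2.43] F [0.  0.  0.4] open 0.0854 q [ 31.6  17.8  34.9 107.3   0.  124. ]
turn [0.1, -0.43, -0.21] shift [0.0085, -0.0022, 0.0067] rows 1
```

View pics/w1.png

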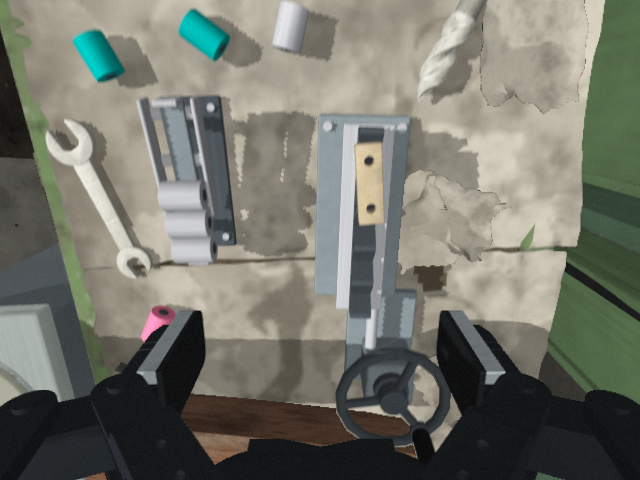

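Run:
```python
from h import *
c=load('wrist'); crop(c,310,100,430,330,2.6,'w1a.png'); crop(c,120,80,260,280,3,'w1b.png'); crop(c,260,0,350,70,5,'w1c.png'); crop(c,320,330,470,470,4,'w1d.png')
```

```text
(no output)
```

View pics/w1a.png

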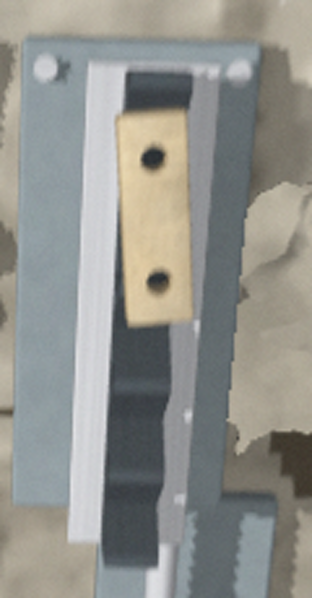

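View pics/w1b.png

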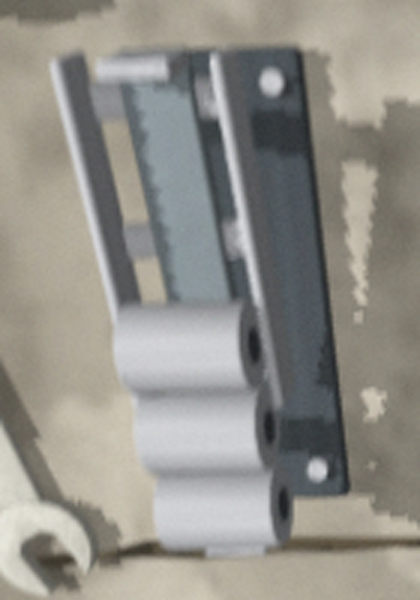

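View pics/w1c.png

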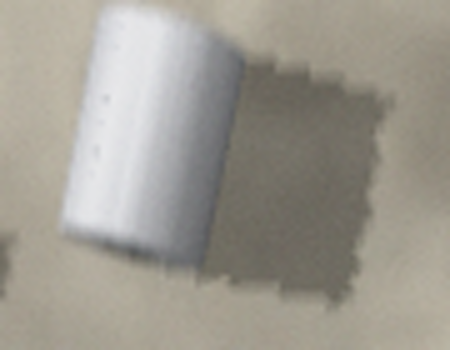

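View pics/w1d.png

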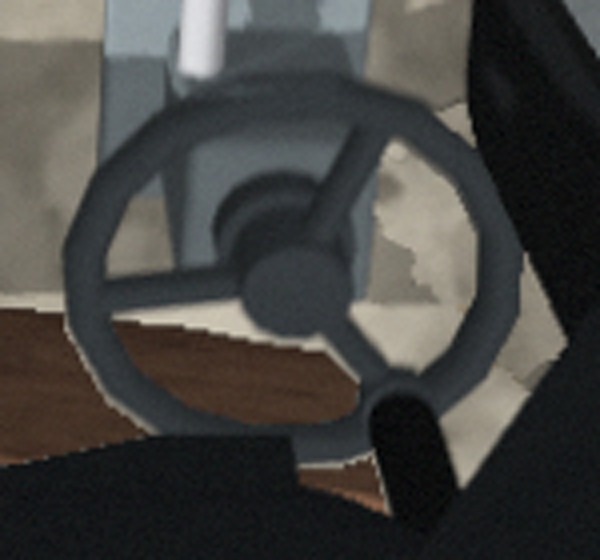

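Run:
```python
from h import *
c=load('wrist')
def P(x,y,z,s,u0,v0): return pix2z(c,u0+x/s,v0+y/s,z)
print('strap');S=[P(x,y,.0975,2.6,310,100) for x,y in[(116,115),(187,109),(192,320),(128,326),(153,158),(158,281)]];print(np.round(S,4),np.mean(S[:4],0))
print('plate');Q=[P(x,y,.0605,2.6,310,100) for x,y in[(90,62),(218,66),(183,545),(68,542)]];print(np.round(Q,4),np.mean(Q,0))
print('cradle block');Q=[P(x,y,.0835,2.6,310,100) for x,y in[(126,72),(192,72),(155,565),(102,565)]];print(np.round(Q,4),np.mean(Q,0))
print('crest lines',[np.round(P(x,y,.0835,2.6,310,100),4).tolist() for x,y in[(113,380),(168,380),(108,482),(160,482)]])
print('base',[np.round(P(x,y,.01,2.6,310,100),4).tolist() for x,y in[(24,40),(260,42),(14,503)]])
print('roller ends R',[np.round(P(x,y,z,3,120,80),4).tolist() for x,y,z in[(283,507,.062),(267,428,.067),(253,348,.072)]])
print('roller L top edges',[np.round(P(x,y,z,3,120,80),4).tolist() for x,y,z in[(155,512,.07),(136,430,.075),(116,345,.08)]])
print('stray',[np.round(P(x,y,z,5,260,0),4).tolist() for x,y,z in[(160,5,.025),(135,245,.025),(150,130,.025)]])
```

```text
strap
[[0.5528 0.3643 0.0975]
 [0.577  0.3652 0.0975]
 [0.5792 0.29   0.0975]
 [0.5559 0.2887 0.0975]
 [0.5653 0.3491 0.0975]
 [0.5669 0.3051 0.0975]] [0.5662198  0.32701215 0.0975    ]
plate
[[0.5463 0.3804 0.0605]
 [0.5938 0.3768 0.0605]
 [0.5813 0.1781 0.0605]
 [0.5319 0.1817 0.0605]] [0.56331949 0.27926394 0.0605    ]
cradle block
[[0.5576 0.3775 0.0835]
 [0.5807 0.3765 0.0835]
 [0.5666 0.1821 0.0835]
 [0.545  0.183  0.0835]] [0.56249347 0.27975697 0.0835    ]
crest lines [[0.551, 0.263, 0.0835], [0.5722, 0.2621, 0.0835], [0.5482, 0.22, 0.0835], [0.5689, 0.2191, 0.0835]]
base [[0.5219, 0.3881, 0.01], [0.6197, 0.3829, 0.01], [0.5077, 0.1764, 0.01]]
roller ends R [[0.405, 0.2585, 0.062], [0.4046, 0.2891, 0.067], [0.4051, 0.318, 0.072]]
roller L top edges [[0.3631, 0.2614, 0.07], [0.3634, 0.2925, 0.075], [0.3638, 0.3224, 0.08]]
stray [[0.5006, 0.4935, 0.025], [0.4929, 0.4524, 0.025], [0.4972, 0.4725, 0.025]]
```

Run:
```python
from h import *
c=load('top')
for n,u,v,z in [('pink',330,329,.015),('pinktop',333,321,.02),('wood edge',384,270,.03),('wood edge2',380,300,.03),('lift base corner',312,243,.01),('base R',365,228,.01),('track base R',285,300,0),('wrench',298,338,0)]: print(n,np.round(pix2z(c,u,v,z),3))
plan([.566,.327,.14],2);plan([.566,.327,.078],2)
```

```text
pink [0.309 0.144 0.015]
pinktop [0.327 0.136 0.02 ]
wood edge [0.435 0.016 0.03 ]
wood edge2 [0.368 0.029 0.03 ]
lift base corner [0.509 0.176 0.01 ]
base R [0.539 0.051 0.01 ]
track base R [0.38  0.244 0.   ]
wrench [0.293 0.217 0.   ]
turn [0.1, -4.43, -0.22] shift [0.045, 0.1377, 0.0085] rows 3
turn [0.1, -4.43, -0.22] shift [0.0452, 0.1997, 0.0086] rows 5
```

{"name": "play_rows", "arguments": {"moves": [[[0,-4.4,0],[0.03,0.04,0.005],100],[[0,-4.4,0],[0.045,0.08,0.0085],100],[[0,-4.4,0],[0.045,0.12,0.0085],100],[[0,-4.4,0],[0.045,0.155,0.0085],100],[[0,-4.4,0],[0.045,0.155,0.0085],100]]}}

```text
time: 2.75
ee_pos: [0.5638, 0.3213, 0.1206]
tcp_rot: [-90.3, 0.5, 1.8]
wrist_force: [-0.6, -0.4, 0.5]
opening: 0.0856
```

Run:
```python
from h import *
snap('scene','s2.png');c=load('scene');crop(c,160,170,360,400,2.6,'s2a.png')
c=snap('wrist','w2.png');st();plan([.566,.327,.078],2)
```

```text
t2.85 [0.566  0.3229 0.1274] [-9.001e+01  1.000e-02  1.770e+00] F [ 0.7 -0.1  0.9] open 0.0855 q [ 29.7  18.5  18.7  90.2  -0.  117.9]
turn [0.01, -0.23, -0.01] shift [0.0001, 0.0494, 0.0041] rows 1
```

View pics/w2.png

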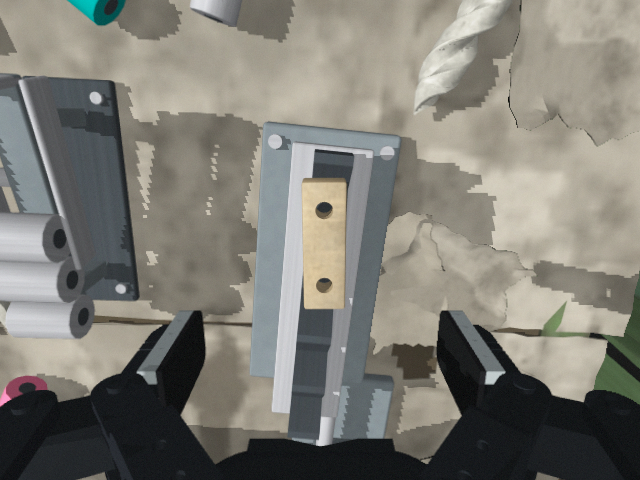

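View pics/s2a.png

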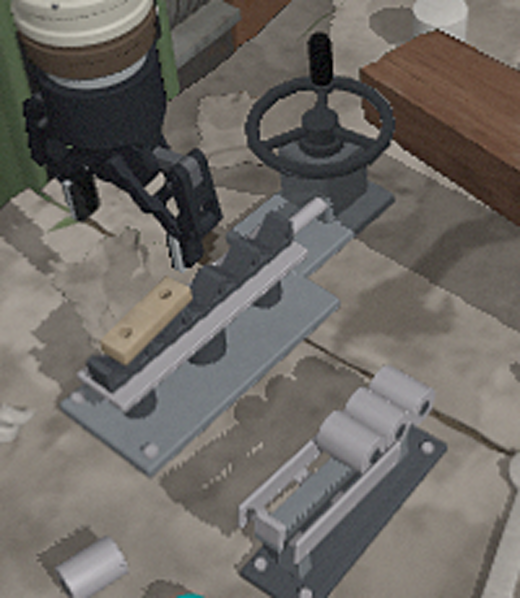

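Run:
```python
from h import *
c=load('scene'); print(pix2z(c,160+135/2.6,170+237/2.6,.135))
print(proj(c,[.566,.3229,.1274]), proj(c,[.566,.327,.0975]))
c=load('wrist'); print(proj(c,[[.566,.327,.0975],[.566,.3229,.1274]]),c['world_from_camera'])
for uv in [(303,180),(347,180),(345,307),(305,308),(323,210),(324,285)]: print(np.round(pix2z(c,*uv,.0975),4))
```

```text
[0.59594625 0.29619128 0.135     ]
[[214.51461332 279.06832309]] [[215.26786748 291.04262944]]
[[324.22264284 246.01013611]
 [324.23480074 274.39700359]] [[ 0.9994836  -0.03150262 -0.00633399  0.56236615]
 [ 0.03191511  0.95030672  0.30967493  0.40157028]
 [-0.00373634 -0.30971717  0.95082139  0.30795885]
 [ 0.          0.          0.          1.        ]]
[0.5535 0.3635 0.0975]
[0.5767 0.3643 0.0975]
[0.5795 0.2896 0.0975]
[0.5561 0.2882 0.0975]
[0.5646 0.3476 0.0975]
[0.5667 0.3033 0.0975]
```

Run:
```python
from h import *
o=get_obs();Rc=R.from_euler('xyz',o['tcp_rot'],degrees=True);p=o['ee_pos']
for n in('scene','wrist'):
    c=load(n)
    for loc in [(.0427,-.013,0),(-.0427,-.013,0),(.0427,-.013,.011),(.0427,-.013,-.011),(-.0427,-.013,.011),(.0427,-.043,.011)]:
        print(n,loc,proj(c,p+Rc.apply(loc))[0])
crop(load('scene'),160,190,260,270,7,'s2b.png')
```

```text
scene (0.0427, -0.013, 0) [196.1301815 265.3135077]
scene (-0.0427, -0.013, 0) [231.46251101 283.63436479]
scene (0.0427, -0.013, 0.011) [192.07261654 268.93707635]
scene (0.0427, -0.013, -0.011) [200.13121443 261.73967536]
scene (-0.0427, -0.013, 0.011) [227.51760125 287.51547786]
scene (0.0427, -0.043, 0.011) [189.24365593 257.64047991]
wrist (0.0427, -0.013, 0) [418.04247243 286.14661295]
wrist (-0.0427, -0.013, 0) [231.08470226 285.65690634]
wrist (0.0427, -0.013, 0.011) [419.88432054 263.74366872]
wrist (0.0427, -0.013, -0.011) [416.28460673 307.75878732]
wrist (-0.0427, -0.013, 0.011) [229.44904939 263.28421735]
wrist (0.0427, -0.043, 0.011) [438.43077343 293.73694864]
```

View pics/s2b.png

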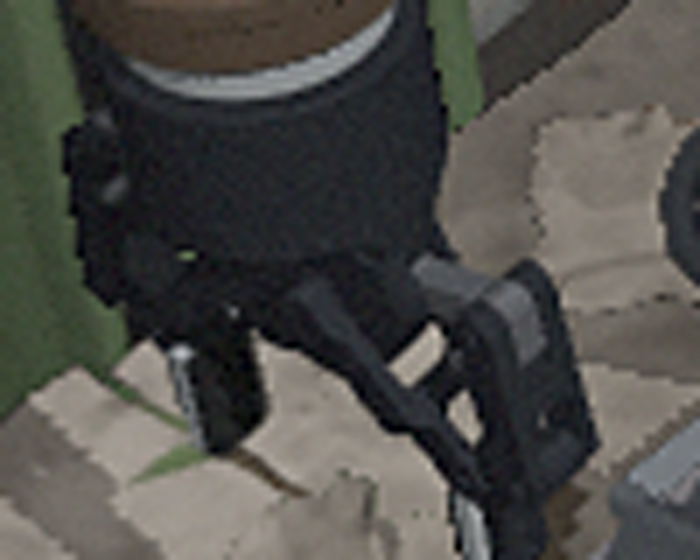

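Run:
```python
from h import *
crop(load('wrist'),90,290,250,470,4,'w2b.png')
```

```text
(no output)
```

View pics/w2b.png

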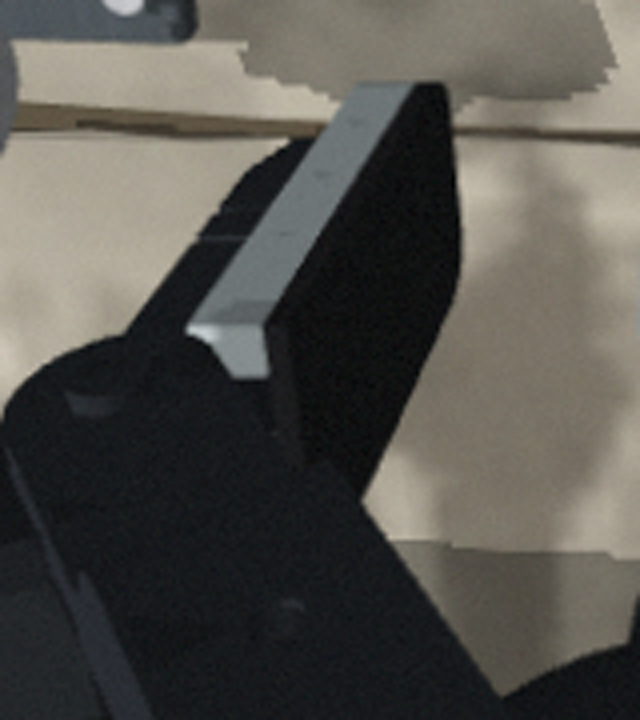

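{"name": "play_rows", "arguments": {"moves": [[[0,0,0],[0,0,0],0],[[0,0,0],[0,0,0],0],[[0,0,0],[0,0,0],0],[[0,0,0],[0,0,0],0],[[0,0,0],[0,0,0],0]]}}

```text
time: 3.35
ee_pos: [0.5664, 0.3235, 0.1267]
tcp_rot: [-90.0, -0.0, 1.8]
wrist_force: [-0.0, 0.2, -0.5]
opening: 0.0122
```

Run:
```python
from h import *
c=snap('wrist','w3.png');st();c2=snap('scene');crop(c2,160,190,260,270,7,'s3b.png')
o=get_obs();Rc=R.from_euler('xyz',o['tcp_rot'],degrees=True);p=o['ee_pos'];w=o['opening']/2
print(proj(c,[p+Rc.apply(l) for l in [(w,0,.011),(-w,0,.011),(w,0,-.011)]]))
print(proj(c2,[p+Rc.apply(l) for l in [(w,0,0),(-w,0,0)]]))
```

```text
t3.40 [0.5663 0.3235 0.1265] [-9.00e+01 -1.00e-02  1.79e+00] F [ 0.   0.3 -0.5] open 0.0047 q [ 29.7  18.5  18.6  90.1  -0.  117.9]
[[321.87626519 252.59067196]
 [321.58190734 252.59039049]
 [321.77893009 293.51411709]]
[[214.27164309 279.5480727 ]
 [214.33056796 279.57889048]]
```

View pics/w3.png

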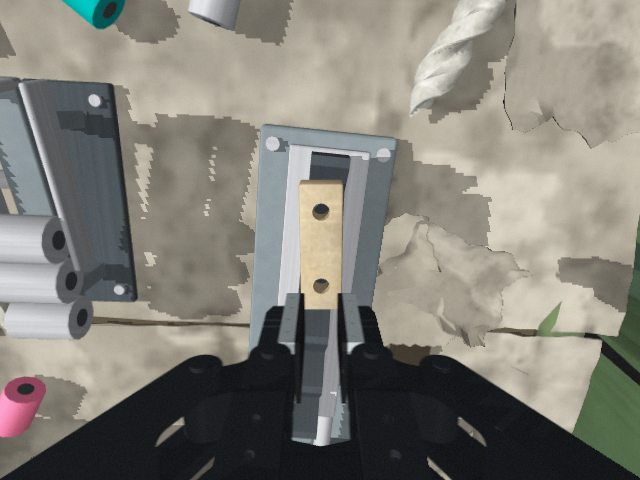

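View pics/s3b.png

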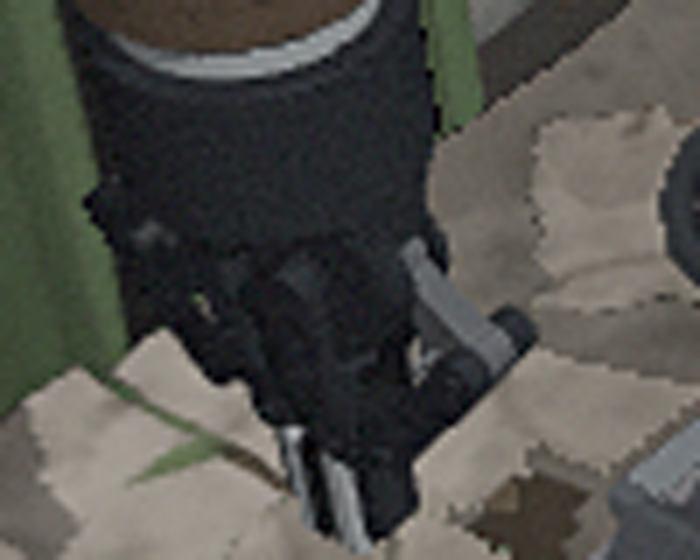

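Run:
```python
from h import *
c=snap('wrist','w4.png');c2=snap('scene');crop(c2,160,190,260,290,6,'s4b.png');st()
crop(c,240,230,400,390,4,'w4b.png')
```

```text
t3.55 [0.5662 0.3234 0.1263] [-9.00e+01  1.00e-02  1.79e+00] F [ 0.4 -0.1 -0.1] open 0.0003 q [ 29.7  18.5  18.6  90.1   0.  117.9]
```

View pics/w4b.png

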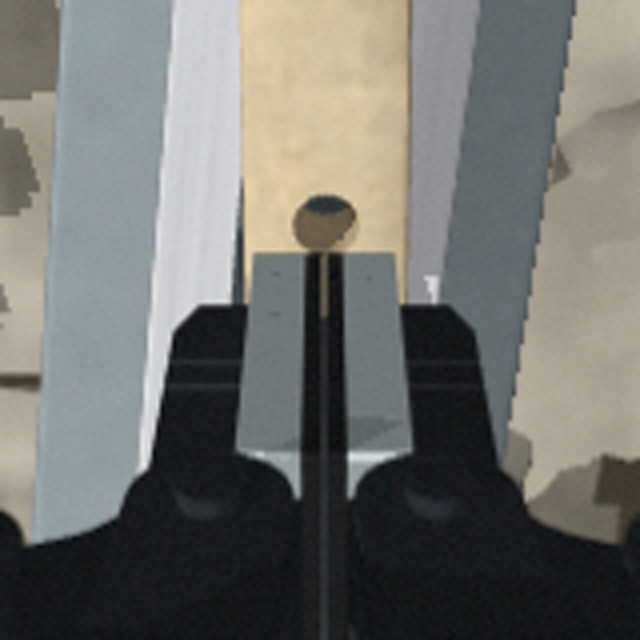

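View pics/s4b.png

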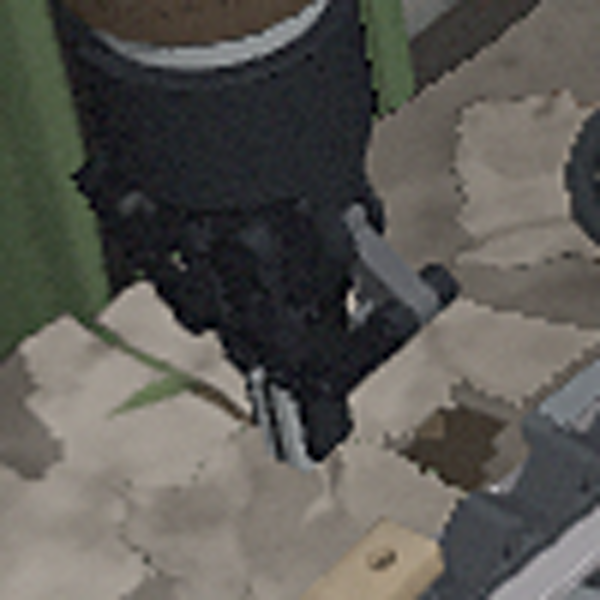

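Run:
```python
from h import *
o=get_obs();Rc=R.from_euler('xyz',o['tcp_rot'],degrees=True);p=o['ee_pos']
w=load('wrist');s=load('scene')
for h in (0,.01,.02,.025,.03,.04): print(h,proj(w,[p+Rc.apply((0,-h,z)) for z in(.011,0)]).round(1).tolist(),proj(s,[p+Rc.apply((0,-h,z)) for z in (.011,0,-.011)]).round(1).tolist())
```

```text
0 [[321.9, 252.6], [321.9, 273.4]] [[210.4, 283.4], [214.3, 279.6], [218.2, 275.9]]
0.01 [[322.0, 260.1], [322.0, 281.8]] [[209.6, 279.7], [213.5, 276.0], [217.5, 272.3]]
0.02 [[322.1, 268.4], [322.0, 291.2]] [[208.7, 276.0], [212.8, 272.3], [216.7, 268.6]]
0.025 [[322.1, 272.9], [322.1, 296.2]] [[208.3, 274.2], [212.4, 270.4], [216.3, 266.7]]
0.03 [[322.2, 277.7], [322.1, 301.5]] [[207.9, 272.3], [212.0, 268.5], [216.0, 264.8]]
0.04 [[322.3, 288.1], [322.2, 313.1]] [[207.1, 268.5], [211.2, 264.7], [215.2, 261.0]]
```

{"name": "play_rows", "arguments": {"moves": [[[0,0,0],[0,0,0.004],70],[[0,0,0],[0,0.01,0.004],70],[[0,0,0],[0,0.03,0.004],70],[[0,0,0],[0,0.046,0.004],70],[[0,0,0],[0,0.046,0.004],70]]}}

```text
time: 4.05
ee_pos: [0.5647, 0.3268, 0.0769]
tcp_rot: [-90.1, 0.2, 1.8]
wrist_force: [-0.0, -0.6, -0.1]
opening: 0.0598
```

Run:
```python
from h import *
c=snap('wrist','w5.png');c2=snap('scene');crop(c2,160,210,260,310,6,'s5b.png');st()
```

```text
t4.15 [0.5658 0.3274 0.08  ] [-9.002e+01  4.000e-02  1.790e+00] F [ 0.3 -0.4  0. ] open 0.0596 q [ 30.1  18.6  13.6  85.1   0.  118.3]
```

View pics/w5.png

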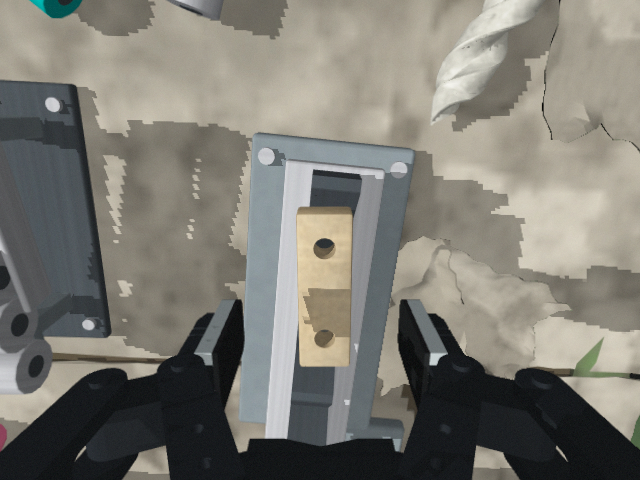

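View pics/s5b.png

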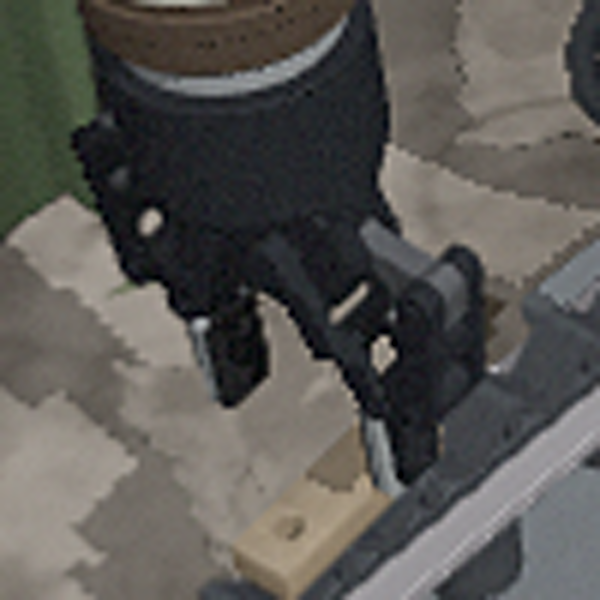

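Run:
```python
from h import *
o=get_obs();Rc=R.from_euler('xyz',o['tcp_rot'],degrees=True);p=o['ee_pos']
w=load('wrist');s=load('scene')
for h in (0,.005,.01,.02,.03,.04): print(h,proj(w,[p+Rc.apply((-.03,-h,z)) for z in(.011,-.011)]).round(1).tolist(),proj(s,[p+Rc.apply((x,-h,z)) for x in(-.03,.03) for z in (.011,-.011)]).round(1).tolist())
```

```text
0 [[261.7, 253.7], [263.6, 295.2]] [[224.8, 307.6], [232.4, 299.9], [200.8, 294.5], [208.5, 287.2]]
0.005 [[260.2, 257.4], [262.2, 299.9]] [[224.5, 305.9], [232.0, 298.2], [200.4, 292.8], [208.1, 285.5]]
0.01 [[258.6, 261.4], [260.7, 304.8]] [[224.1, 304.2], [231.7, 296.5], [200.0, 291.1], [207.7, 283.8]]
0.02 [[255.1, 270.0], [257.4, 315.4]] [[223.4, 300.7], [231.1, 293.1], [199.1, 287.6], [206.9, 280.3]]
0.03 [[251.2, 279.6], [253.8, 327.1]] [[222.7, 297.2], [230.4, 289.5], [198.2, 284.1], [206.1, 276.8]]
0.04 [[246.8, 290.3], [249.8, 340.3]] [[222.0, 293.6], [229.8, 286.0], [197.4, 280.6], [205.3, 273.2]]
```

{"name": "play_rows", "arguments": {"moves": [[[0,0,0],[0,0.008,0],75],[[0,0,0],[0,0.016,0],75],[[0,0,0],[0,0.024,0],75],[[0,0,0],[0,0.033,0],75],[[0,0,0],[0,0.033,0],75]]}}

```text
time: 4.65
ee_pos: [0.5653, 0.327, 0.0454]
tcp_rot: [-90.1, 0.1, 1.8]
wrist_force: [-0.0, 1.0, -0.2]
opening: 0.064
```

Run:
```python
from h import *
c=snap('wrist','w6.png');c2=snap('scene');crop(c2,160,210,260,310,6,'s6b.png');st()
```

```text
t4.75 [0.5659 0.3273 0.047 ] [-9.001e+01  3.000e-02  1.780e+00] F [0.1 0.1 0.2] open 0.0642 q [ 30.   18.8  10.3  81.5   0.  118.3]
```

View pics/w6.png

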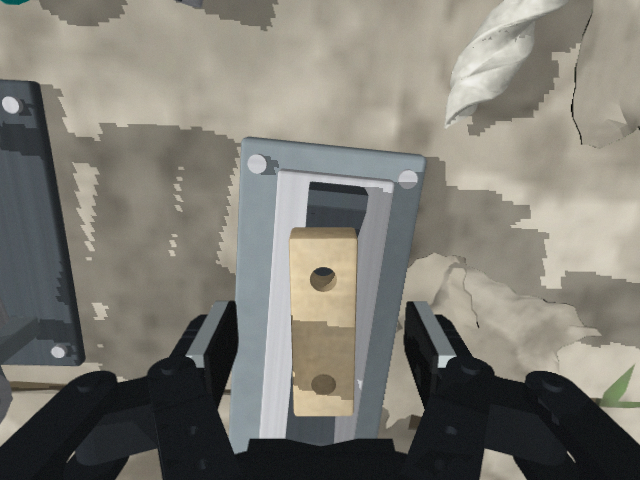

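View pics/s6b.png

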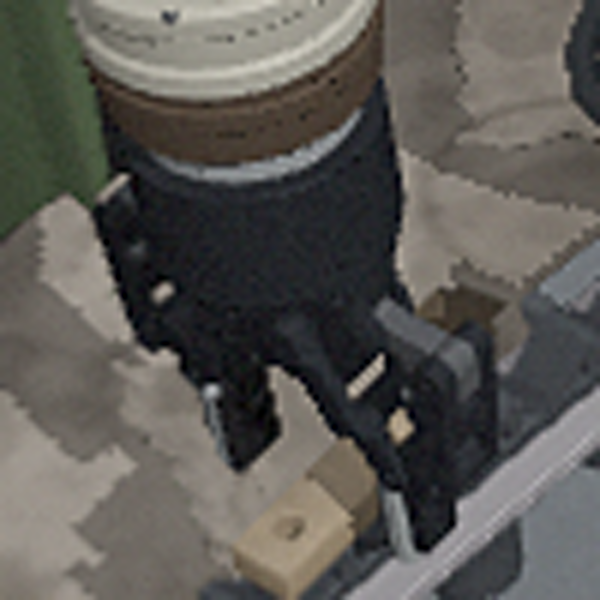

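{"name": "play_rows", "arguments": {"moves": [[[0,0,0],[0,0,0],20],[[0,0,0],[0,0,0],20],[[0,0,0],[0,0,0],20],[[0,0,0],[0,0,0],10],[[0,0,0],[0,0,0],10]], "grip_force": 40}}

```text
time: 5.25
ee_pos: [0.5663, 0.3275, 0.0478]
tcp_rot: [-90.0, -0.0, 1.8]
wrist_force: [-1.1, 0.5, 4.3]
opening: 0.0226
```

Run:
```python
from h import *
c=snap('wrist','w7.png');c2=snap('scene');crop(c2,160,210,260,310,6,'s7b.png');st()
```

```text
t5.35 [0.5663 0.3275 0.0478] [-8.998e+01 -3.000e-02  1.790e+00] F [-1.1  0.1  5.4] open 0.0226 q [ 30.   18.8  10.3  81.5   0.  118.3]
```

View pics/s7b.png

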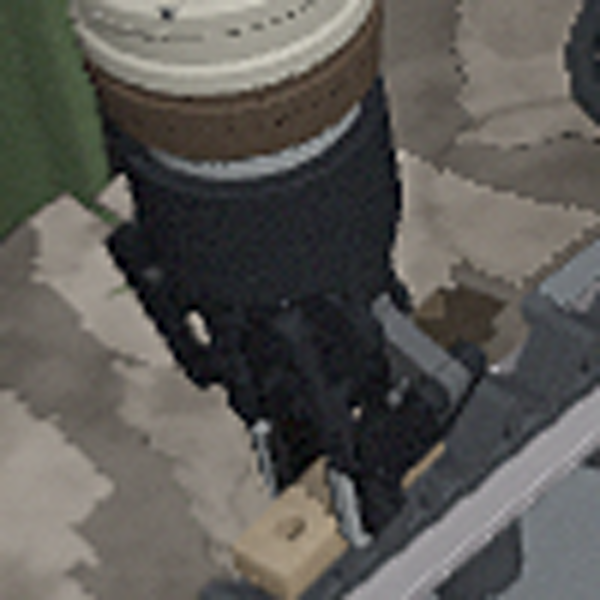

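View pics/w7.png

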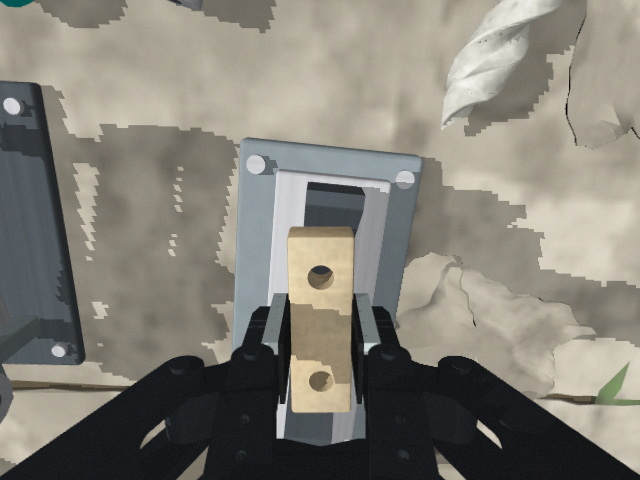

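{"name": "play_rows", "arguments": {"moves": [[[0,0,0],[0,-0.005,0],10],[[0,0,0],[0,-0.012,0],10],[[0,0,0],[0,-0.022,0],10],[[0,0,0],[0,-0.035,0],10],[[0,0,0],[0,-0.035,0],10]]}}

```text
time: 5.85
ee_pos: [0.5671, 0.328, 0.0852]
tcp_rot: [-89.9, -0.2, 1.8]
wrist_force: [0.5, 0.6, -1.5]
opening: 0.0227
```

Run:
```python
from h import *
c=snap('wrist','w8.png');c2=snap('scene');crop(c2,160,190,260,290,6,'s8b.png');st()
```

```text
t5.95 [0.5665 0.3276 0.0829] [-8.997e+01 -6.000e-02  1.790e+00] F [ 0.2  0.3 -3. ] open 0.0235 q [ 30.   18.6  13.9  85.3  -0.  118.3]
```

View pics/s8b.png

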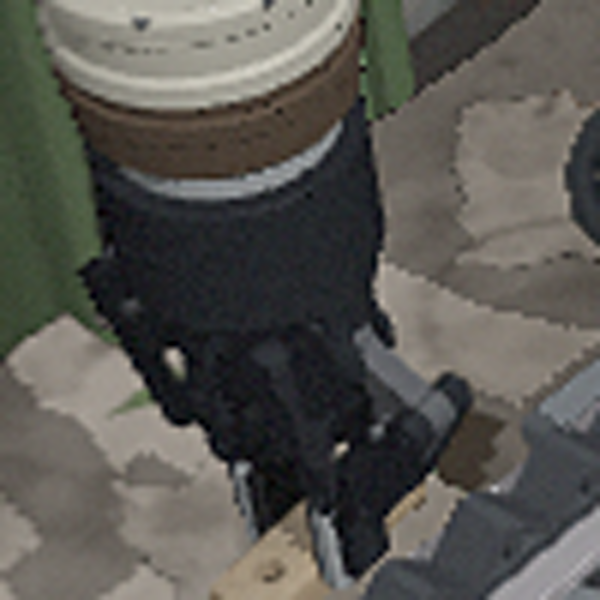

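View pics/w8.png

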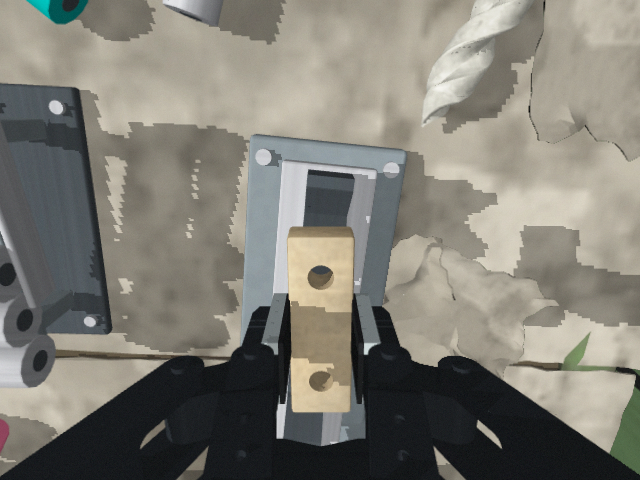

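Run:
```python
from h import *
plan([.5665,.328,.13],2);plan([.44,.125,.13],0);plan([.44,.125,0],0)
```

```text
turn [-0.03, -0.21, 0.06] shift [0.0001, -0.0471, 0.0004] rows 1
turn [-0.03, 1.79, 0.06] shift [-0.1327, -0.0473, -0.1986] rows 5
turn [-0.03, 1.79, 0.06] shift [-0.1328, 0.0827, -0.1986] rows 6
```

{"name": "play_rows", "arguments": {"moves": [[[0,0,0],[0,-0.04,0],10],[[0,1,0],[-0.02,-0.05,-0.03],10],[[0,2,0],[-0.045,-0.05,-0.067],10],[[0,2,0],[-0.07,-0.05,-0.105],10],[[0,2,0],[-0.095,-0.05,-0.142],10]], "grip_force": 60}}

```text
time: 6.45
ee_pos: [0.4743, 0.1812, 0.1317]
tcp_rot: [-90.0, 0.0, -0.2]
wrist_force: [0.6, -1.8, -1.6]
opening: 0.0221
```

{"name": "play_rows", "arguments": {"moves": [[[0,0,0],[-0.02,0,-0.03],10],[[0,0,0],[-0.037,0.01,-0.055],10],[[0,0,0],[-0.037,0.04,-0.055],10],[[0,0,0],[-0.037,0.08,-0.055],10],[[0,0,0],[-0.037,0.11,-0.055],10]]}}

```text
time: 6.95
ee_pos: [0.4376, 0.1272, 0.0202]
tcp_rot: [-90.0, 0.0, -0.2]
wrist_force: [-0.2, 0.6, -2.1]
opening: 0.022
```

Run:
```python
from h import *
st();c=snap('wrist','w9.png');c2=snap('scene','s9.png');st();plan([.44,.125,-.034],0)
```

```text
t6.95 [0.4376 0.1272 0.0202] [-9.001e+01  4.000e-02 -2.500e-01] F [-0.2  0.6 -2.1] open 0.0220 q [ 16.2  -7.8 -21.4  76.4   0.  106.5]
t7.05 [0.4354 0.1267 0.0182] [-90.11   0.38  -0.22] F [-1.1  0.5 -1.8] open 0.0225 q [ 16.2  -7.6 -21.5  76.5   0.  106.4]
turn [0.11, -0.22, -0.38] shift [0.005, 0.0522, -0.0016] rows 2
```

View pics/w9.png

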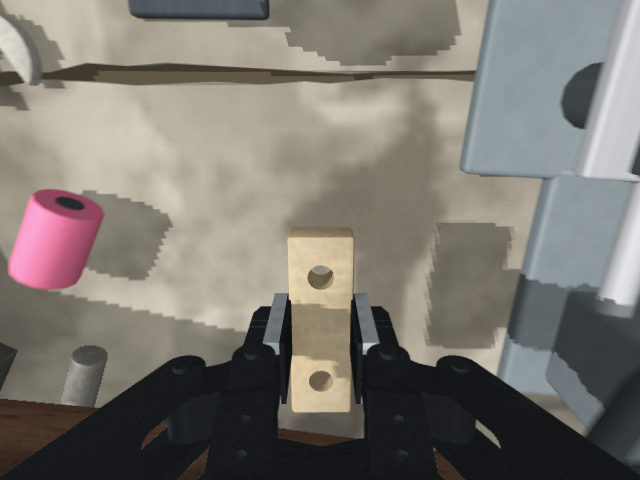

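View pics/s9.png

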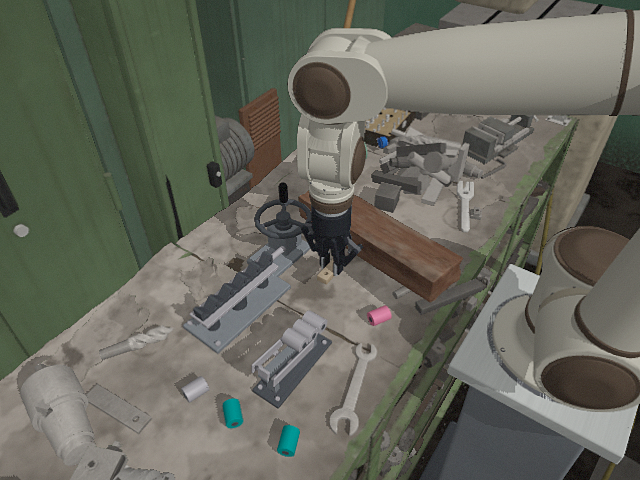

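{"name": "play_rows", "arguments": {"moves": [[[0,0,0],[0.004,0.015,0],10],[[0,0,0],[0.004,0.03,0],10],[[0,0,0],[0.004,0.042,0],10],[[0,0,0],[0.004,0.048,0],10],[[0,0,0],[0.004,0.048,0],10]]}}

```text
time: 7.55
ee_pos: [0.4421, 0.1276, -0.0258]
tcp_rot: [-90.0, 0.0, -0.2]
wrist_force: [-0.6, 0.5, -2.3]
opening: 0.0224
```

Run:
```python
from h import *
c=snap('wrist','w10.png');c2=snap('scene');crop(c2,280,220,400,320,6,'s10b.png');st();plan([.44,.125,-.034],0)
```

```text
t7.65 [ 0.4427  0.1278 -0.025 ] [-8.999e+01 -4.000e-02 -2.100e-01] F [-0.4  0.1 -1.7] open 0.0220 q [ 16.1  -5.7 -24.6  71.1  -0.  106.3]
turn [-0.01, -0.21, 0.04] shift [-0.0027, 0.009, -0.0028] rows 1
```

View pics/s10b.png

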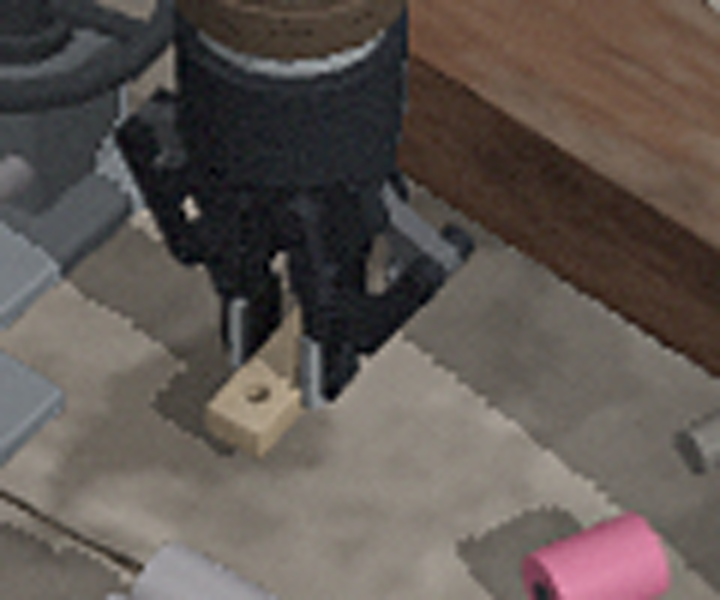

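{"name": "play_rows", "arguments": {"moves": [[[0,0,0],[0,0.002,0],10],[[0,0,0],[0,0.004,0],10],[[0,0,0],[0,0.006,0],10],[[0,0,0],[0,0.007,0],10],[[0,0,0],[0,0.007,0],10]]}}

```text
time: 8.15
ee_pos: [0.4422, 0.1276, -0.0329]
tcp_rot: [-90.0, 0.0, -0.2]
wrist_force: [-0.6, 0.1, -1.7]
opening: 0.0221
```

Run:
```python
from h import *
c2=snap('scene');crop(c2,280,220,400,320,6,'s11b.png');st()
```

```text
t8.20 [ 0.4423  0.1276 -0.0328] [-9.0e+01  1.0e-02 -2.1e-01] F [-0.3 -0.  -2.2] open 0.0224 q [ 16.1  -5.4 -25.3  70.2   0.  106.3]
```

View pics/s11b.png

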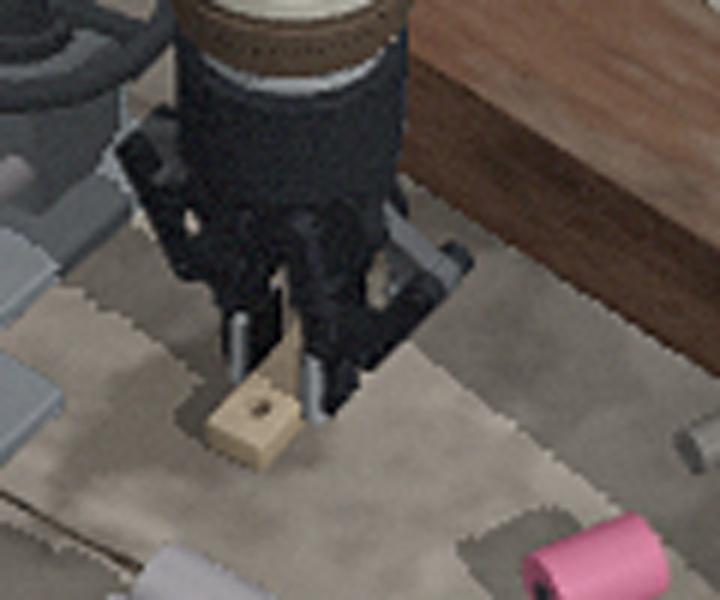

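{"name": "play_rows", "arguments": {"moves": [[[0,0,0],[0,0.001,0],10],[[0,0,0],[0,0.002,0],10],[[0,0,0],[0,0.003,0],10],[[0,0,0],[0,0.0035,0],10],[[0,0,0],[0,0.0035,0],10]]}}

```text
time: 8.7
ee_pos: [0.4425, 0.1276, -0.0355]
tcp_rot: [-90.0, -0.0, -0.2]
wrist_force: [-4.1, -0.7, 5.8]
opening: 0.0222
```

{"name": "play_rows", "arguments": {"moves": [[[0,0,0],[0,0,0],50],[[0,0,0],[0,0,0],60],[[0,0,0],[0,-0.003,0],60],[[0,0,0],[0,-0.03,0],60],[[0,0,0],[0,-0.08,0],70]]}}

```text
time: 9.2
ee_pos: [0.4401, 0.127, 0.0419]
tcp_rot: [-90.1, 0.3, -0.2]
wrist_force: [0.2, 0.1, 0.5]
opening: 0.0595
```

Run:
```python
from h import *
c=snap('wrist','w12.png');c2=snap('scene');crop(c2,240,200,400,320,5,'s12b.png');st();plan([.384,.2588,.12],-.5)
```

```text
t9.30 [0.4455 0.1286 0.05  ] [-89.86  -0.48  -0.21] F [ 1.2 -0.1 -0.8] open 0.0597 q [ 16.1  -7.8 -18.1  79.2  -0.  106.3]
turn [-0.14, 0.29, 0.48] shift [-0.0614, -0.0702, 0.1302] rows 4
```

View pics/w12.png

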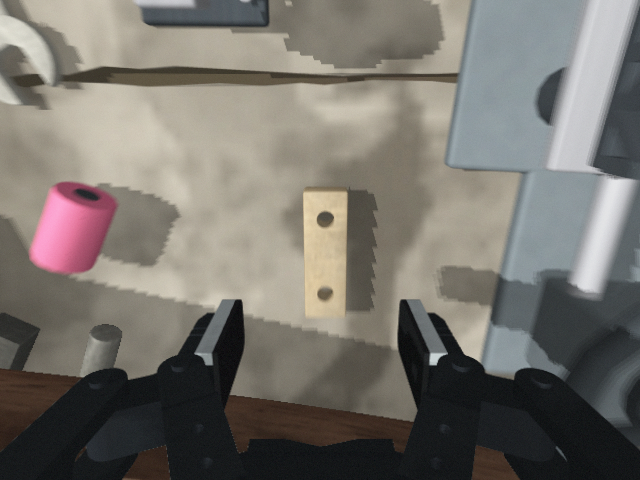

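{"name": "play_rows", "arguments": {"moves": [[[0,0.3,0],[0,-0.02,0],68],[[0,0.3,0],[-0.015,-0.02,0.03],68],[[0,0.3,0],[-0.037,-0.02,0.075],68],[[0,0.3,0],[-0.06,-0.02,0.12],68],[[0,0.3,0],[-0.0614,-0.02,0.13],68]]}}

```text
time: 9.8
ee_pos: [0.3795, 0.2611, 0.064]
tcp_rot: [-89.9, -0.0, -0.3]
wrist_force: [-0.1, -0.1, 0.8]
opening: 0.058
```

Run:
```python
from h import *
c=snap('wrist','w13.png');st();c=snap('scene');crop(c,230,220,350,320,6,'s13.png')
```

```text
t9.85 [0.3804 0.2609 0.0638] [-8.995e+01 -2.000e-02 -2.900e-01] F [-1.1 -0.6  0.4] open 0.0582 q [ 34.4  -7.9 -16.6  81.2   0.  124.7]
```

View pics/w13.png

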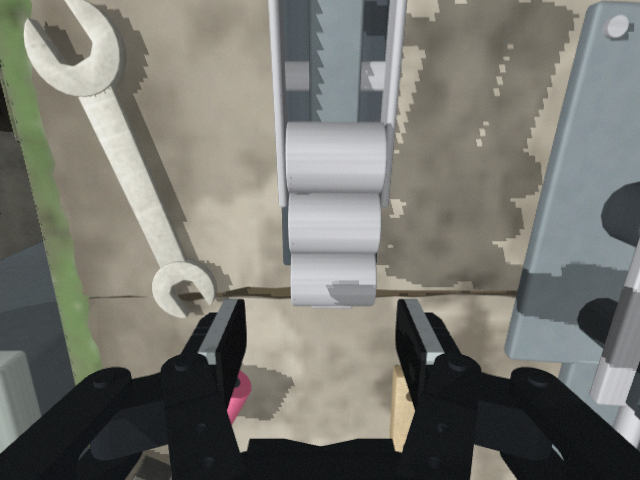

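View pics/s13.png

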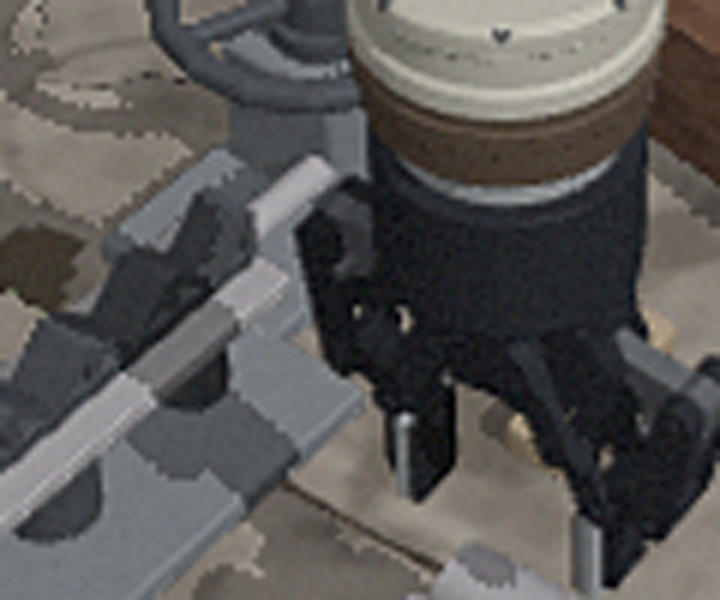

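```bash
cat >> h.py <<'E'
def cyl(c,p,yaw,L=.04,r=.015,n=48):
    a=np.radians(yaw);ax=np.array([np.cos(a),np.sin(a),0]);pe=np.array([-np.sin(a),np.cos(a),0])
    t=np.linspace(0,2*np.pi,n);P=[np.array(p)+s*L/2*ax+r*(np.cos(k)*pe+np.array([0,0,np.sin(k)])) for s in(-1,1) for k in t]
    q=proj(c,np.array(P)); return q.min(0),q.max(0),q
E
python3 - <<'E'
from h import *
c=load('wrist');crop(c,270,110,410,320,3.5,'w13b.png')
for p in [(.384,.2588,.062),(.384,.2588+.0295,.0672),(.384,.318,.0724)]:
    a,b,q=cyl(c,p,-.5);print(a,b)
E
```

```text
[288.69838173 246.07397252] [374.83638663 306.67086933]
[285.85287708 189.94230576] [378.95176248 254.73466288]
[282.42580341 123.08799386] [383.92320628 194.67908512]
```

View pics/w13b.png

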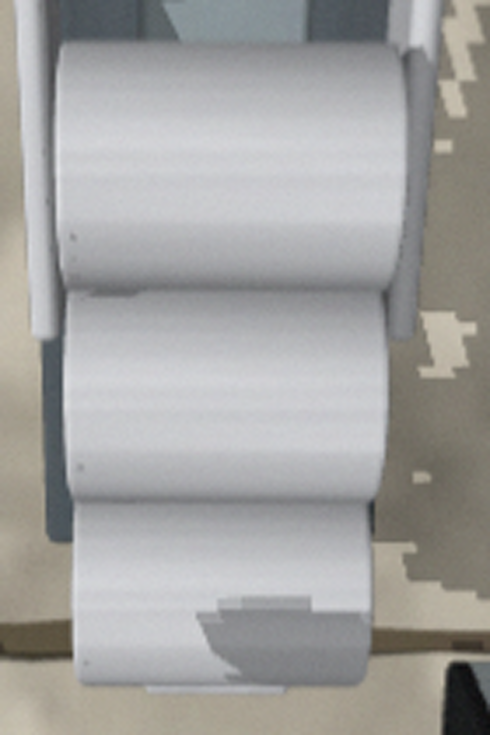

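Run:
```python
from h import *
plan([.385,.259,-.002],-.5)
```

```text
turn [-0.01, 0.18, 0.02] shift [0.004, 0.0658, -0.0003] rows 2
```

{"name": "play_rows", "arguments": {"moves": [[[0,0,0],[0.004,0.01,0],68],[[0,0,0],[0.004,0.025,0],68],[[0,0,0],[0.004,0.045,0],68],[[0,0,0],[0.004,0.06,0],68],[[0,0,0],[0.004,0.065,0],68]]}}

```text
time: 10.4
ee_pos: [0.3847, 0.2558, -0.0041]
tcp_rot: [-90.1, 0.2, -0.6]
wrist_force: [-0.4, -0.5, 0.3]
opening: 0.0581
```

Run:
```python
from h import *
c=snap('wrist','w14.png');st();plan([.385,.259,-.002],-.5)
```

```text
t10.45 [ 0.3848  0.256  -0.0038] [-90.12   0.16  -0.63] F [-0.   0.5 -0.4] open 0.0580 q [ 33.6  -6.  -22.5  73.7  -0.  124.3]
turn [0.12, -0.13, -0.16] shift [0.0002, -0.0018, 0.003] rows 1
```

View pics/w14.png

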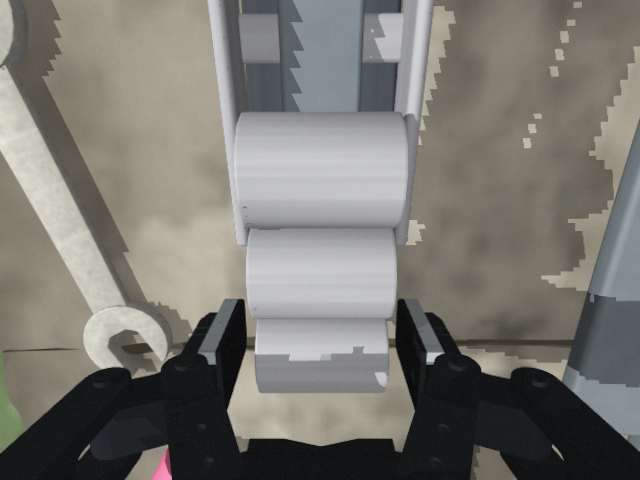

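{"name": "play_rows", "arguments": {"moves": [[[0,0,0],[0,0,0.002],68],[[0,0,0],[0,0,0.002],30],[[0,0,0],[0,0,0.002],30],[[0,0,0],[0,0,0.002],25],[[0,0,0],[0,0,0.002],25]], "grip_force": 60}}

```text
time: 10.95
ee_pos: [0.3861, 0.2601, -0.0004]
tcp_rot: [-90.0, -0.1, -0.5]
wrist_force: [0.1, -1.5, 6.6]
opening: 0.0397
```

Run:
```python
from h import *
c=snap('wrist','w15.png');st()
```

```text
t11.00 [ 3.862e-01  2.601e-01 -3.000e-04] [-89.97  -0.09  -0.52] F [ 1.8 -1.2  6.5] open 0.0392 q [ 34.   -6.  -22.1  73.8  -0.  124.5]
```

View pics/w15.png

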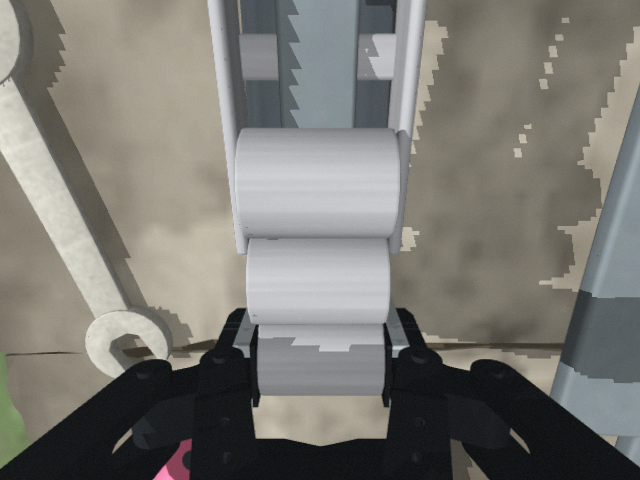

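{"name": "play_rows", "arguments": {"moves": [[[0,0,0],[0,-0.01,0],25],[[0,0,0],[0,-0.03,0],25],[[0,0,0],[0,-0.06,0],25],[[0,0,0],[0,-0.09,0],25],[[0,0,0],[0,-0.1,0],25]]}}

```text
time: 11.5
ee_pos: [0.3862, 0.2606, 0.1019]
tcp_rot: [-89.9, -0.2, -0.5]
wrist_force: [0.2, -0.5, -1.7]
opening: 0.0396
```

Run:
```python
from h import *
c=snap('wrist','w16.png');st();plan([.5682,.356,.09],-3.9)
```

```text
t11.55 [0.3864 0.2606 0.1019] [-89.87  -0.17  -0.5 ] F [-0.1  0.2 -0.3] open 0.0389 q [ 34.   -7.6 -12.2  85.2   0.  124.5]
turn [-0.14, 3.4, 0.17] shift [0.1809, 0.0126, 0.0969] rows 5
```

View pics/w16.png

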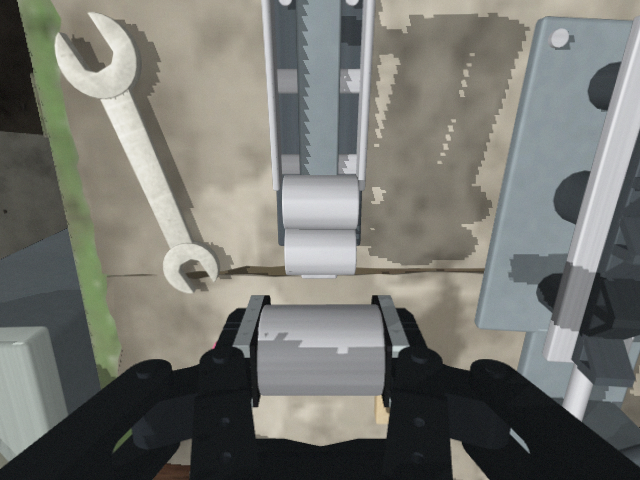

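{"name": "play_rows", "arguments": {"moves": [[[0,1,0],[0.04,0,0.021],25],[[0,2,0],[0.08,0,0.043],25],[[0,3.4,0],[0.12,0,0.064],25],[[0,3.4,0],[0.16,0,0.086],25],[[0,3.4,0],[0.181,0,0.097],25]]}}

```text
time: 12.05
ee_pos: [0.569, 0.3561, 0.0956]
tcp_rot: [-90.1, 0.1, -3.9]
wrist_force: [-0.2, -0.9, -1.7]
opening: 0.0395
```

{"name": "play_rows", "arguments": {"moves": [[[0,0,0],[0,0.01,0],25],[[0,0,0],[0,0.02,0],25],[[0,0,0],[0,0.03,0],25],[[0,0,0],[0,0.035,0],25],[[0,0,0],[0,0.035,0],25]]}}

```text
time: 12.55
ee_pos: [0.5663, 0.3547, 0.0631]
tcp_rot: [-90.0, 0.1, -3.9]
wrist_force: [-0.0, -0.6, -1.5]
opening: 0.0394
```

Run:
```python
from h import *
c=snap('wrist','w17.png');st();c2=snap('scene');crop(c2,150,200,270,300,6,'s17.png');plan([.5682,.356,.03],-3.9)
```

```text
t12.60 [0.5667 0.3549 0.0639] [-9.00e+01  1.00e-02 -3.91e+00] F [ 0.1  0.1 -1.4] open 0.0391 q [ 32.1  20.8  14.6  83.8   0.  126. ]
turn [-0.03, -0.01, 0.03] shift [0.001, 0.0345, 0.0009] rows 1
```

View pics/w17.png

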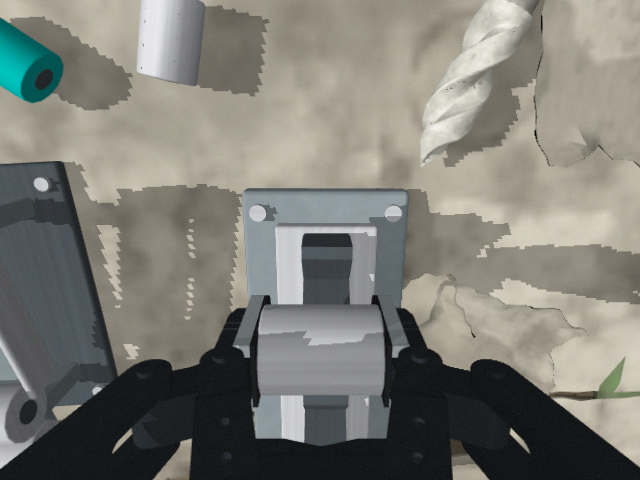

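View pics/s17.png

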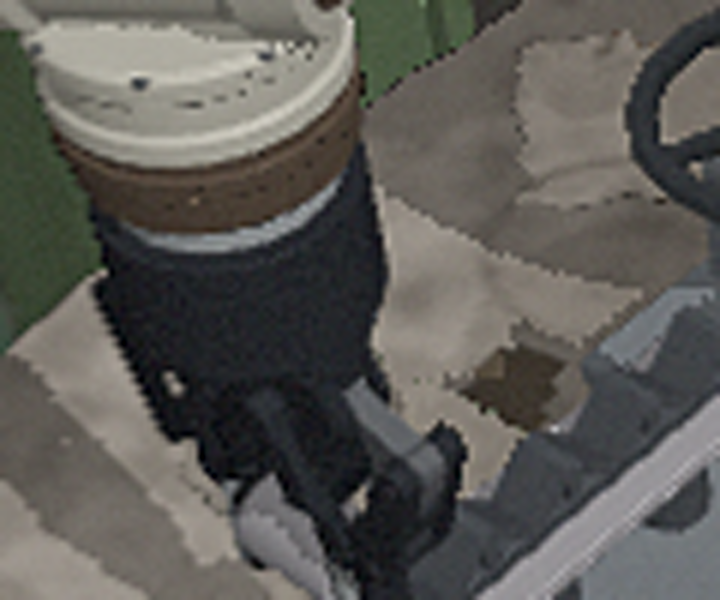

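Run:
```python
from h import *
c=load('wrist');crop(c,240,180,420,310,4.4,'w17b.png')
for u,v,z in [(302,234,.0833),(351,234,.0833),(277,226,.0605),(377,227,.0605),(301,247,.083),(352,247,.083),(302,303,.08)]: print(u,v,np.round(pix2z(c,u,v,z),4))
```

```text
302 234 [0.5595 0.3821 0.0833]
351 234 [0.5804 0.3807 0.0833]
277 226 [0.5462 0.3798 0.0605]
377 227 [0.5944 0.3761 0.0605]
301 247 [0.5586 0.3762 0.083 ]
352 247 [0.5806 0.3747 0.083 ]
302 303 [0.5566 0.3478 0.08  ]
```

View pics/w17b.png

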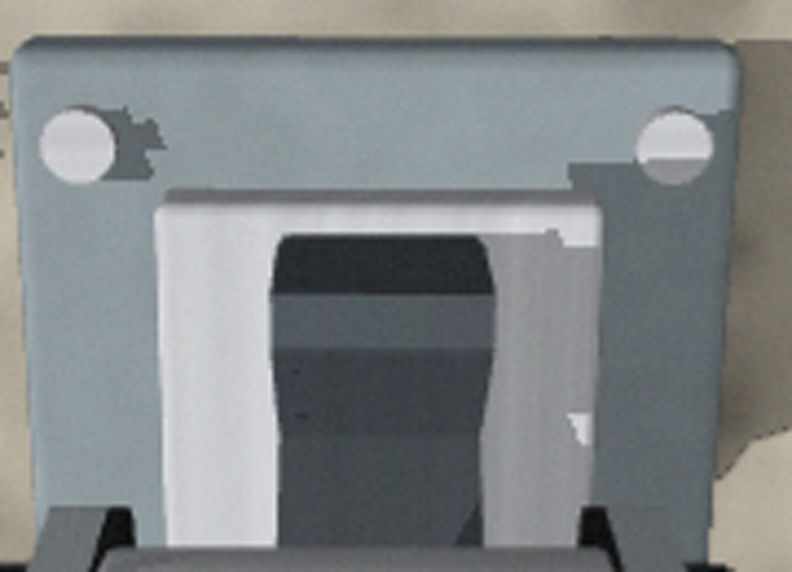

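Run:
```python
from h import *
c=load('wrist')
for u,v,z in [(327,259,.0833),(327,278.9,.068),(327,246.6,.0833)]: print(u,v,np.round(pix2z(c,u,v,z),4))
```

```text
327 259 [0.5694 0.37   0.0833]
327 278.9 [0.5687 0.3537 0.068 ]
327 246.6 [0.5698 0.3757 0.0833]
```

{"name": "play_rows", "arguments": {"moves": [[[0,0,0],[0.0018,0.008,0.0005],25],[[0,0,0],[0.0018,0.018,0.0005],25],[[0,0,0],[0.0018,0.028,0.0005],25],[[0,0,0],[0.0018,0.035,0.0005],25],[[0,0,0],[0.0018,0.036,0.0005],25]]}}

```text
time: 13.15
ee_pos: [0.5687, 0.3549, 0.0267]
tcp_rot: [-90.1, 0.1, -3.9]
wrist_force: [-1.3, -2.7, 0.1]
opening: 0.0396
```

Run:
```python
from h import *
c=snap('wrist','w18.png');st();c2=snap('scene');crop(c2,150,220,270,320,6,'s18.png');plan([.5688,.3555,.0268],-3.9)
```

```text
t13.20 [0.5688 0.355  0.0269] [-9.007e+01  6.000e-02 -3.930e+00] F [-0.5 -0.5 -1.9] open 0.0392 q [ 32.   21.5  11.5  80.   -0.  125.9]
turn [0.03, -0.02, -0.04] shift [-0.0001, 0.0004, 0.0001] rows 1
```

View pics/w18.png

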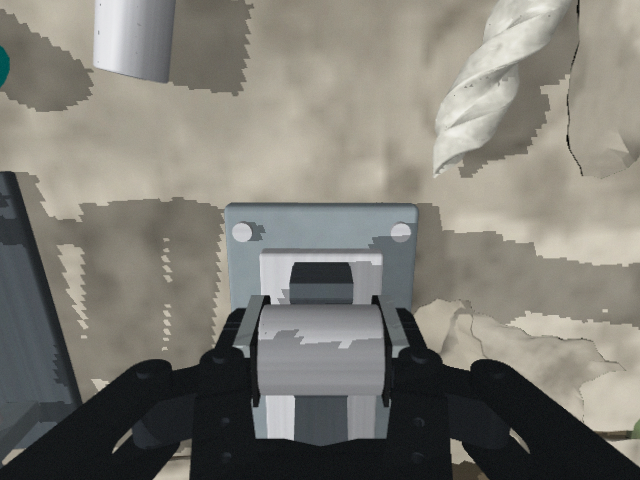

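View pics/s18.png

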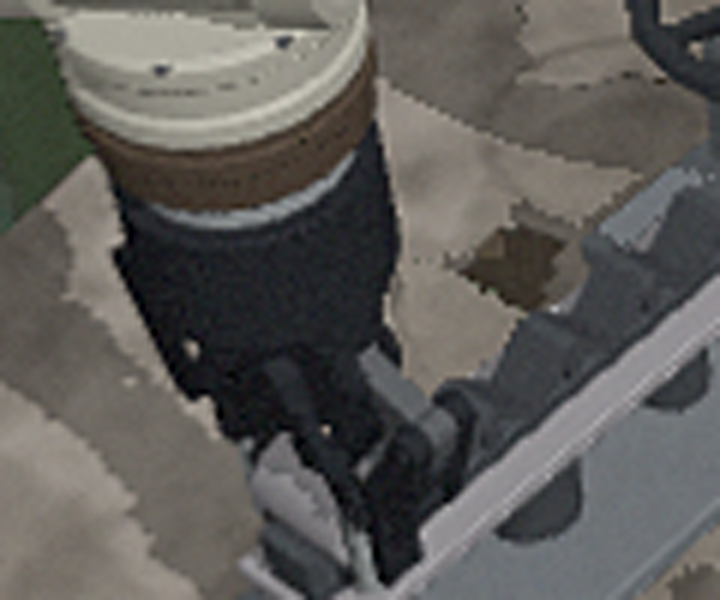

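{"name": "play_rows", "arguments": {"moves": [[[0,0,0],[0,0.001,0],25],[[0,0,0],[0,0.002,0],25],[[0,0,0],[0,0.0025,0],25],[[0,0,0],[0,0.0025,0],25],[[0,0,0],[0,0.0025,0],25]]}}

```text
time: 13.75
ee_pos: [0.5692, 0.3556, 0.0271]
tcp_rot: [-90.0, -0.1, -3.9]
wrist_force: [-5.1, -4.2, 9.7]
opening: 0.0392
```

{"name": "play_rows", "arguments": {"moves": [[[0,0,0],[0,-0.001,0],68],[[0,0,0],[0,-0.001,0],68],[[0,0,0],[0,-0.001,0],68],[[0,0,0],[0,-0.01,0],68],[[0,0,0],[0,-0.05,0],68]]}}

```text
time: 14.25
ee_pos: [0.5671, 0.3543, 0.0714]
tcp_rot: [-90.3, 0.4, -3.9]
wrist_force: [0.9, 0.3, 0.2]
opening: 0.058
```

Run:
```python
from h import *
c=snap('wrist','w19.png');st();plan([.385,.259,.12],-.5);plan([.385,.259,-.002],-.5)
```

```text
t14.30 [0.57   0.3562 0.0821] [-89.85  -0.21  -3.91] F [-0.9 -1.2  6.5] open 0.0583 q [ 32.   20.9  16.8  85.6   0.  125.9]
turn [-0.15, -3.41, 0.21] shift [-0.1778, -0.0388, -0.1095] rows 5
turn [-0.15, -3.41, 0.21] shift [-0.1783, 0.0832, -0.1098] rows 5
```

View pics/w19.png

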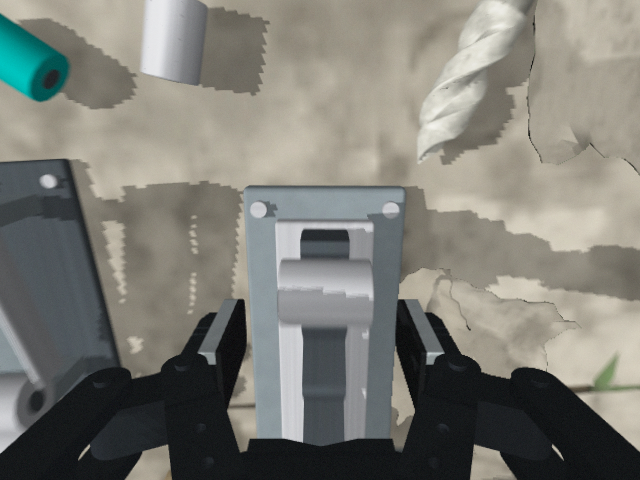

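{"name": "play_rows", "arguments": {"moves": [[[0,-1,0],[-0.03,-0.02,-0.018],68],[[0,-2,0],[-0.07,-0.02,-0.043],68],[[0,-3.4,0],[-0.11,-0.02,-0.068],68],[[0,-3.4,0],[-0.15,-0.01,-0.093],68],[[0,-3.4,0],[-0.178,0.01,-0.11],68]]}}

```text
time: 14.8
ee_pos: [0.383, 0.2575, 0.067]
tcp_rot: [-89.9, -0.2, -0.5]
wrist_force: [0.7, 0.7, 0.3]
opening: 0.0579
```

Run:
```python
from h import *
c=snap('wrist','w20.png');st();plan([.385,.259,-.002],-.5)
for p in [(.385,.259,.062),(.385,.259+.0295,.0672)]:
    a,b,q=cyl(c,p,-.5);print(a,b)
```

```text
t14.85 [0.377  0.2539 0.0613] [-90.23   0.35  -0.5 ] F [ 1.   0.1 -2.5] open 0.0580 q [ 33.9  -8.2 -17.2  81.4   0.  124.4]
turn [0.23, -0.0, -0.35] shift [0.0083, 0.0633, 0.0055] rows 2
[283.64631437 237.18754196] [368.92431618 296.79426352]
[280.20546594 180.77281623] [372.31313647 244.70623134]
```

View pics/w20.png

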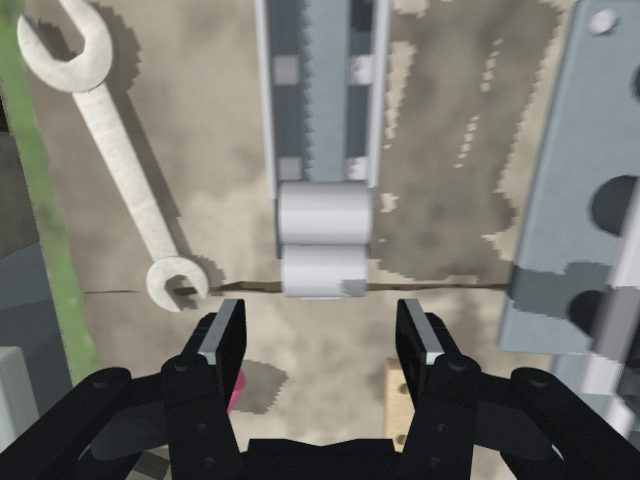

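{"name": "play_rows", "arguments": {"moves": [[[0,0,0],[0.003,0.01,0.002],68],[[0,0,0],[0.003,0.025,0.002],68],[[0,0,0],[0.003,0.045,0.002],68],[[0,0,0],[0.003,0.06,0.002],68],[[0,0,0],[0.003,0.065,0.002],68]]}}

```text
time: 15.35
ee_pos: [0.3869, 0.2598, -0.0016]
tcp_rot: [-90.1, 0.1, -0.5]
wrist_force: [-0.5, -0.4, 0.1]
opening: 0.0583
```

Run:
```python
from h import *
c=snap('wrist','w21.png');plan([.385,.26,-.001],-.5);st()
```

```text
turn [0.08, -0.02, -0.12] shift [-0.0018, -0.0006, 0.0003] rows 1
t15.40 [ 0.3868  0.2597 -0.0016] [-90.08   0.12  -0.52] F [-0.6 -0.2 -0.7] open 0.0576 q [ 33.9  -5.6 -21.9  73.9   0.  124.4]
```

View pics/w21.png

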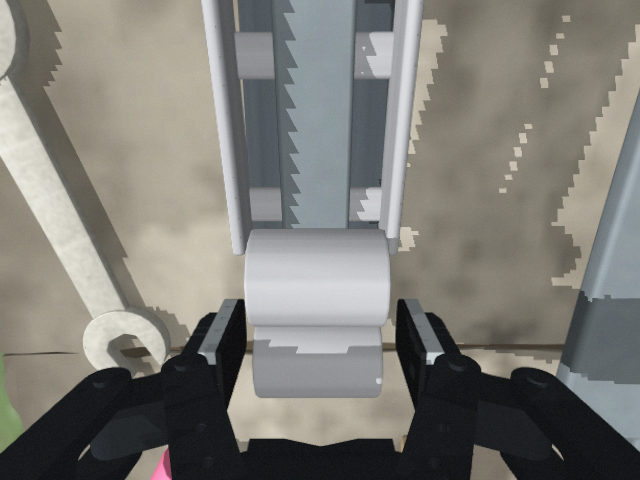

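Good alignment; shift −1 mm in x and grip.

{"name": "play_rows", "arguments": {"moves": [[[0,0,0],[-0.001,0,0],68],[[0,0,0],[-0.001,0,0],30],[[0,0,0],[-0.001,0,0],30],[[0,0,0],[-0.001,0,0],25],[[0,0,0],[-0.001,0,0],25]], "grip_force": 60}}

```text
time: 15.9
ee_pos: [0.3868, 0.2604, 0.0013]
tcp_rot: [-89.9, -0.1, -0.5]
wrist_force: [0.1, -1.1, 6.7]
opening: 0.039
```

{"name": "play_rows", "arguments": {"moves": [[[0,0,0],[0,-0.01,0],25],[[0,0,0],[0,-0.03,0],25],[[0,0,0],[0,-0.06,0],25],[[0,0,0],[0,-0.09,0],25],[[0,0,0],[0,-0.1,0],25]]}}

```text
time: 16.4
ee_pos: [0.3869, 0.2605, 0.1035]
tcp_rot: [-89.9, -0.2, -0.5]
wrist_force: [0.6, -0.8, -1.7]
opening: 0.0396
```

Run:
```python
from h import *
c=snap('wrist','w22.png');st();plan([.5662,.3176,.09],-3.9)
```

```text
t16.45 [0.3871 0.2607 0.1035] [-89.87  -0.18  -0.51] F [-0.6  0.1  0.6] open 0.0392 q [ 34.   -7.6 -12.   85.4   0.  124.5]
turn [-0.13, 3.39, 0.18] shift [0.1786, 0.0142, 0.0585] rows 4
```

View pics/w22.png

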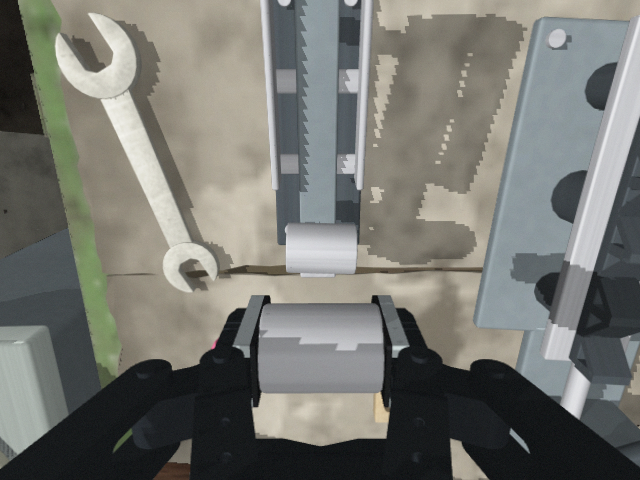

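{"name": "play_rows", "arguments": {"moves": [[[0,1,0],[0.04,0,0.013],25],[[0,2,0],[0.08,0,0.026],25],[[0,3.4,0],[0.12,0,0.039],25],[[0,3.4,0],[0.16,0,0.052],25],[[0,3.4,0],[0.179,0,0.0585],25]]}}

```text
time: 16.95
ee_pos: [0.5675, 0.317, 0.0974]
tcp_rot: [-90.1, 0.1, -4.0]
wrist_force: [-1.2, -0.7, -1.2]
opening: 0.0394
```

{"name": "play_rows", "arguments": {"moves": [[[0,0,0],[0,0.01,0],25],[[0,0,0],[0,0.025,0],25],[[0,0,0],[0,0.04,0],25],[[0,0,0],[0,0.05,0],25],[[0,0,0],[0,0.05,0],25]]}}

```text
time: 17.45
ee_pos: [0.564, 0.3162, 0.0481]
tcp_rot: [-90.1, 0.2, -3.9]
wrist_force: [0.2, -0.4, -1.5]
opening: 0.0389
```

Run:
```python
from h import *
c=snap('wrist','w23.png');st();plan([.5662,.3178,.0285],-3.9)
```

```text
t17.50 [0.5646 0.3165 0.0496] [-9.004e+01  7.000e-02 -3.900e+00] F [-0.   0.4 -1. ] open 0.0393 q [ 29.3  18.    9.4  81.6   0.  123.2]
turn [0.04, -0.0, -0.07] shift [0.0015, 0.0211, 0.0014] rows 1
```

View pics/w23.png

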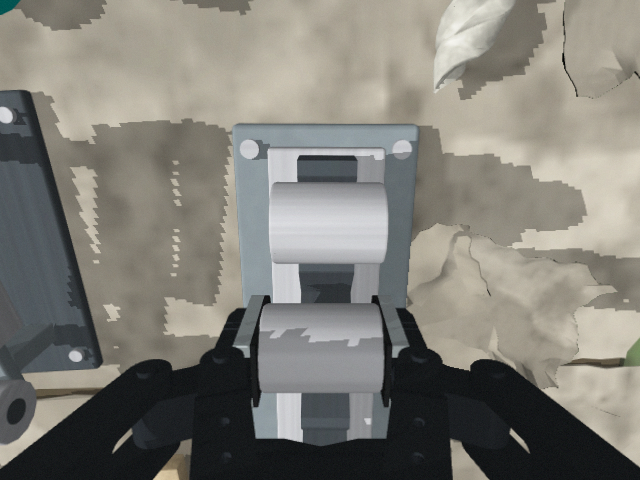

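{"name": "play_rows", "arguments": {"moves": [[[0,0,0],[0.0017,0.006,0.0015],25],[[0,0,0],[0.0017,0.013,0.0015],25],[[0,0,0],[0.0017,0.019,0.0015],25],[[0,0,0],[0.0017,0.023,0.0015],25],[[0,0,0],[0.0017,0.024,0.0015],25]]}}

```text
time: 18.0
ee_pos: [0.5676, 0.3177, 0.0284]
tcp_rot: [-90.0, -0.1, -3.9]
wrist_force: [-5.4, -6.5, 18.8]
opening: 0.0391
```

Run:
```python
from h import *
st();plan([.5662,.3178,.0285],-3.9)
```

```text
t18.00 [0.5676 0.3177 0.0284] [-90.    -0.09  -3.93] F [-5.4 -6.5 18.8] open 0.0391 q [ 2.930e+01  1.850e+01  7.800e+00  7.920e+01 -1.000e-01  1.232e+02]
turn [0.0, -0.03, 0.09] shift [-0.0014, -0.0001, -0.0] rows 1
```

Seated (18.8 N contact). Release.

{"name": "play_rows", "arguments": {"moves": [[[0,0,0],[0,-0.003,0],25],[[0,0,0],[0,-0.003,0],68],[[0,0,0],[0,-0.003,0],68],[[0,0,0],[0,-0.003,0],68],[[0,0,0],[0,-0.04,0],68]]}}

```text
time: 18.5
ee_pos: [0.5648, 0.3169, 0.061]
tcp_rot: [-90.3, 0.4, -3.9]
wrist_force: [-0.3, 0.6, -0.2]
opening: 0.0579
```

Run:
```python
from h import *
c=snap('wrist','w24.png');st();plan([.385,.26,.09],-.5)
```

```text
t18.55 [0.5679 0.3186 0.0711] [-89.92  -0.12  -3.91] F [-0.3 -0.4  7.3] open 0.0581 q [ 29.3  18.1  12.   83.8   0.  123.2]
turn [-0.08, -3.41, 0.12] shift [-0.1784, -0.0194, -0.0709] rows 4
```

View pics/w24.png

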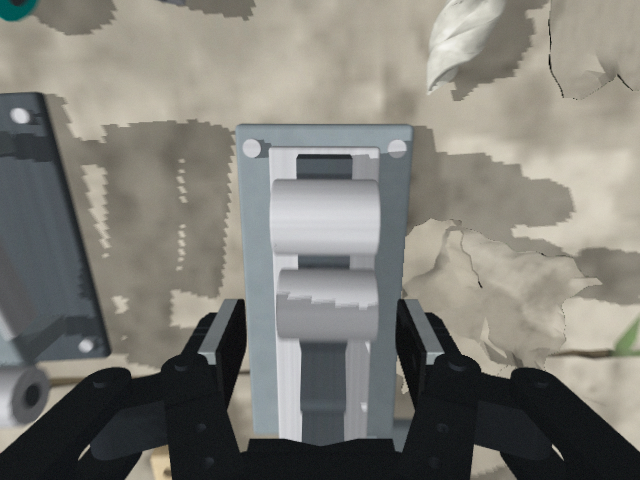

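{"name": "play_rows", "arguments": {"moves": [[[0,-1,0],[-0.03,-0.02,-0.012],68],[[0,-2,0],[-0.07,-0.02,-0.028],68],[[0,-3.4,0],[-0.11,-0.02,-0.044],68],[[0,-3.4,0],[-0.15,-0.01,-0.06],68],[[0,-3.4,0],[-0.177,0.01,-0.07],68]]}}

```text
time: 19.05
ee_pos: [0.3848, 0.2603, 0.0573]
tcp_rot: [-89.9, -0.1, -0.5]
wrist_force: [0.1, 0.4, 0.0]
opening: 0.0579
```

{"name": "play_rows", "arguments": {"moves": [[[0,0,0],[0,0,0],68],[[0,0,0],[0,0.01,0],68],[[0,0,0],[0,0.02,0],68],[[0,0,0],[0,0.02,0],68],[[0,0,0],[0,0.02,0],68]]}}

```text
time: 19.55
ee_pos: [0.3866, 0.2606, 0.0361]
tcp_rot: [-90.0, 0.0, -0.5]
wrist_force: [-0.3, 0.2, 0.6]
opening: 0.0583
```

Run:
```python
from h import *
c=snap('wrist','w25.png');st();plan([.386,.26,-.001],-.5)
```

```text
t19.60 [0.3866 0.2606 0.0363] [-9.001e+01  1.000e-02 -5.400e-01] F [0.7 0.1 0. ] open 0.0581 q [ 34.   -6.7 -18.6  78.1  -0.  124.5]
turn [0.01, -0.04, -0.01] shift [-0.0006, 0.0373, -0.0006] rows 1
```

View pics/w25.png

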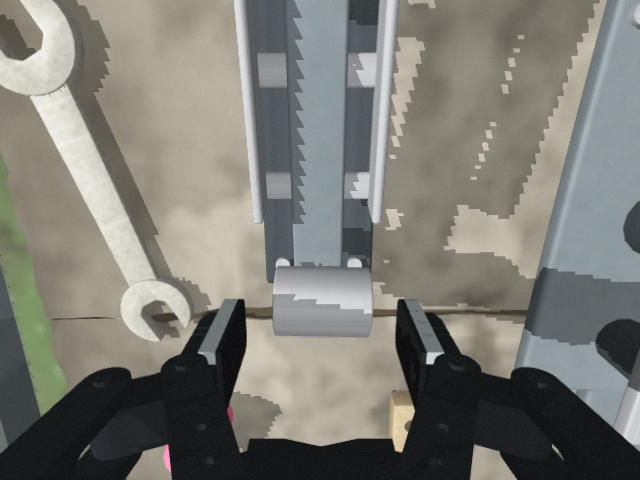

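{"name": "play_rows", "arguments": {"moves": [[[0,0,0],[0,0.012,-0.0005],68],[[0,0,0],[0,0.025,-0.0005],68],[[0,0,0],[0,0.036,-0.0005],68],[[0,0,0],[0,0.037,-0.0005],68],[[0,0,0],[0,0.037,-0.0005],60]]}}

```text
time: 20.1
ee_pos: [0.3857, 0.2598, -0.0012]
tcp_rot: [-90.0, 0.0, -0.5]
wrist_force: [0.1, -0.2, 0.2]
opening: 0.0514
```

{"name": "play_rows", "arguments": {"moves": [[[0,0,0],[0,0,0],35],[[0,0,0],[0,0,0],30],[[0,0,0],[0,0,0],25],[[0,0,0],[0,0,0],25],[[0,0,0],[0,0,0],25]]}}

```text
time: 20.6
ee_pos: [0.3864, 0.2602, -0.0002]
tcp_rot: [-90.0, -0.0, -0.5]
wrist_force: [0.2, 0.2, 4.0]
opening: 0.0393
```

{"name": "play_rows", "arguments": {"moves": [[[0,0,0],[0,-0.01,0],25],[[0,0,0],[0,-0.03,0],25],[[0,0,0],[0,-0.06,0],25],[[0,0,0],[0,-0.09,0],25],[[0,0,0],[0,-0.1,0],25]]}}

```text
time: 21.1
ee_pos: [0.387, 0.2606, 0.1026]
tcp_rot: [-89.9, -0.2, -0.5]
wrist_force: [-0.4, 0.3, -0.6]
opening: 0.039
```

Run:
```python
from h import *
c=snap('wrist','w26.png');st();plan([.5637,.2798,.09],-3.9)
```

```text
t21.15 [0.3871 0.2607 0.1026] [-89.87  -0.19  -0.52] F [ 1.  -0.3  0.8] open 0.0395 q [ 34.   -7.6 -12.1  85.3   0.  124.5]
turn [-0.14, 3.38, 0.19] shift [0.1764, 0.0133, 0.0206] rows 4
```

View pics/w26.png

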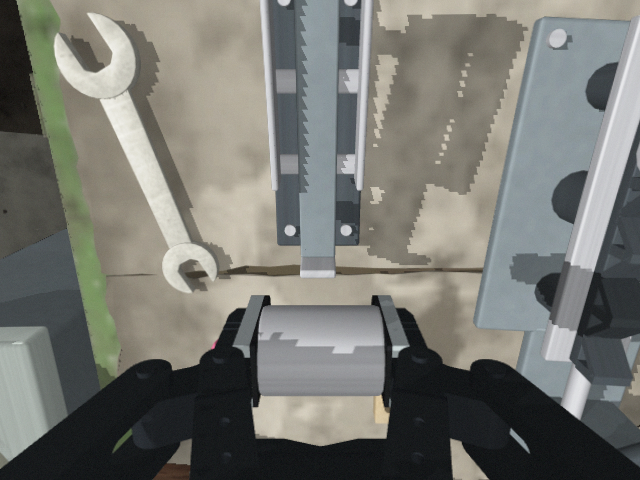

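{"name": "play_rows", "arguments": {"moves": [[[0,1,0],[0.04,0,0.005],25],[[0,2,0],[0.08,0,0.01],25],[[0,3.4,0],[0.12,0,0.014],25],[[0,3.4,0],[0.16,0,0.018],25],[[0,3.4,0],[0.176,0,0.0206],25]]}}

```text
time: 21.65
ee_pos: [0.5644, 0.2785, 0.0965]
tcp_rot: [-90.1, 0.1, -4.0]
wrist_force: [-1.1, -0.7, -2.0]
opening: 0.0393
```

{"name": "play_rows", "arguments": {"moves": [[[0,0,0],[0,0.01,0],25],[[0,0,0],[0,0.025,0],25],[[0,0,0],[0,0.04,0],25],[[0,0,0],[0,0.05,0],25],[[0,0,0],[0,0.05,0],25]]}}

```text
time: 22.15
ee_pos: [0.5605, 0.2786, 0.0472]
tcp_rot: [-90.1, 0.2, -3.9]
wrist_force: [0.5, -0.0, -0.9]
opening: 0.0393
```

Run:
```python
from h import *
c=snap('wrist','w27.png');st();plan([.5637,.2799,.0277],-3.9)
```

```text
t22.20 [0.5611 0.2788 0.0485] [-9.004e+01  7.000e-02 -3.890e+00] F [-0.6 -0.9 -1.3] open 0.0396 q [ 26.4  15.1   5.8  80.8   0.  120.3]
turn [0.04, 0.01, -0.07] shift [0.0025, 0.0208, 0.0013] rows 1
```

View pics/w27.png

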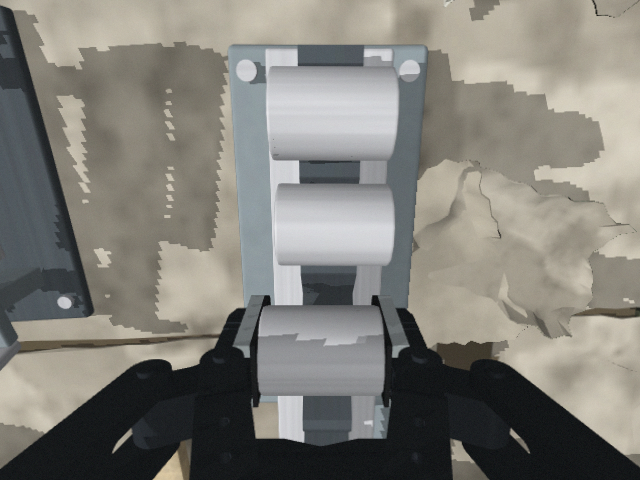

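{"name": "play_rows", "arguments": {"moves": [[[0,0,0],[0.0025,0.006,0.0012],25],[[0,0,0],[0.0025,0.013,0.0012],25],[[0,0,0],[0.0025,0.019,0.0012],25],[[0,0,0],[0.0025,0.022,0.0012],25],[[0,0,0],[0.0025,0.0228,0.0012],25]]}}

```text
time: 22.7
ee_pos: [0.5647, 0.2797, 0.0271]
tcp_rot: [-90.0, -0.0, -3.9]
wrist_force: [-4.1, -3.3, 8.8]
opening: 0.0394
```

Run:
```python
from h import *
st();plan([.5637,.2799,.0277],-3.9)
```

```text
t22.70 [0.5647 0.2797 0.0271] [-9.003e+01 -1.000e-02 -3.930e+00] F [-4.1 -3.3  8.8] open 0.0394 q [ 26.4  15.8   4.3  78.5  -0.  120.3]
turn [0.03, -0.03, 0.01] shift [-0.001, -0.0006, 0.0002] rows 1
```

Seated. Release, rise.

{"name": "play_rows", "arguments": {"moves": [[[0,0,0],[0,-0.001,0],68],[[0,0,0],[0,-0.001,0],68],[[0,0,0],[0,-0.001,0],68],[[0,0,0],[0,-0.02,0],68],[[0,0,0],[0,-0.06,0],75]]}}

```text
time: 23.2
ee_pos: [0.563, 0.2792, 0.0836]
tcp_rot: [-90.2, 0.3, -3.9]
wrist_force: [1.2, 0.2, 0.4]
opening: 0.0641
```

Run:
```python
from h import *
c=snap('wrist','w28.png');st();plan([.497,.40,.12],79.4);plan([.497,.4725,.06],79.4)
```

```text
t23.25 [0.566  0.2807 0.0934] [-89.84  -0.26  -3.91] F [-1.5  0.1  5.3] open 0.0641 q [ 26.4  15.1  10.7  85.4   0.  120.3]
turn [0.06, -83.31, 0.33] shift [-0.0768, -0.0267, 0.1144] rows 10
turn [0.06, -83.31, 0.33] shift [-0.0821, 0.0335, 0.1865] rows 10
```

View pics/w28.png

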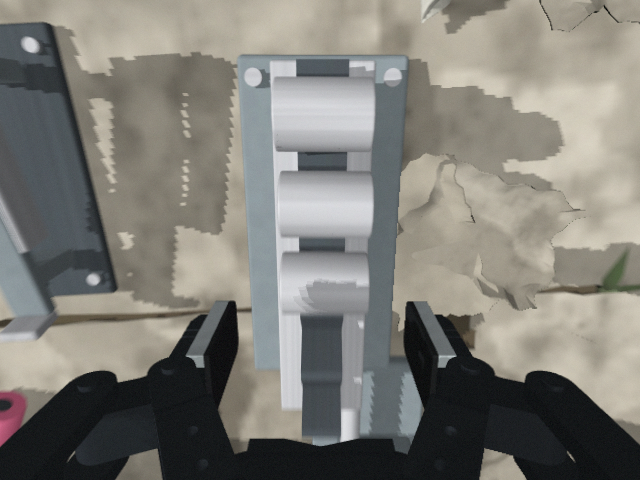

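{"name": "play_rows", "arguments": {"moves": [[[0,-8.4,0],[-0.008,-0.03,0.012],75],[[0,-16.8,0],[-0.016,-0.03,0.03],75],[[0,-25.2,0],[-0.025,-0.03,0.05],75],[[0,-33.6,0],[-0.035,-0.03,0.07],75],[[0,-42,0],[-0.045,-0.03,0.09],75]]}}

```text
time: 23.75
ee_pos: [0.5258, 0.3738, 0.1165]
tcp_rot: [-90.0, -0.0, 38.4]
wrist_force: [-0.4, 0.6, 0.7]
opening: 0.0638
```

Run:
```python
from h import *
st();plan([.497,.4725,.06],79.4)
```

```text
t23.75 [0.5258 0.3738 0.1165] [-9.000e+01 -3.000e-02  3.842e+01] F [-0.4  0.6  0.7] open 0.0638 q [35.4 17.4 16.1 88.7  0.  87. ]
turn [0.01, -40.98, 0.03] shift [0.0387, 0.0566, 0.0952] rows 5
```

{"name": "play_rows", "arguments": {"moves": [[[0,-8.4,0],[0.008,0.0,0.019],75],[[0,-16.8,0],[0.016,0.0,0.038],75],[[0,-25.2,0],[0.024,0.0,0.06],75],[[0,-33.6,0],[0.032,0.02,0.08],75],[[0,-41,0],[0.0387,0.04,0.0952],75]]}}

```text
time: 24.25
ee_pos: [0.4977, 0.4734, 0.0766]
tcp_rot: [-90.1, -0.1, 79.5]
wrist_force: [-0.1, 0.9, -0.8]
opening: 0.0642
```

Run:
```python
from h import *
c=snap('wrist','w29.png');st();crop(c,200,180,440,360,3.2,'w29b.png')
a,b,q=cyl(c,(.497,.4725,.015),79.4);print(a,b)
```

```text
t24.30 [0.4958 0.4742 0.0718] [-89.85   0.12  79.96] F [-1.4  0.5 -4.7] open 0.0638 q [43.7 23.5 19.  85.7  0.  53.7]
[285.35356561 211.83352346] [351.54923962 258.76880286]
```

View pics/w29.png

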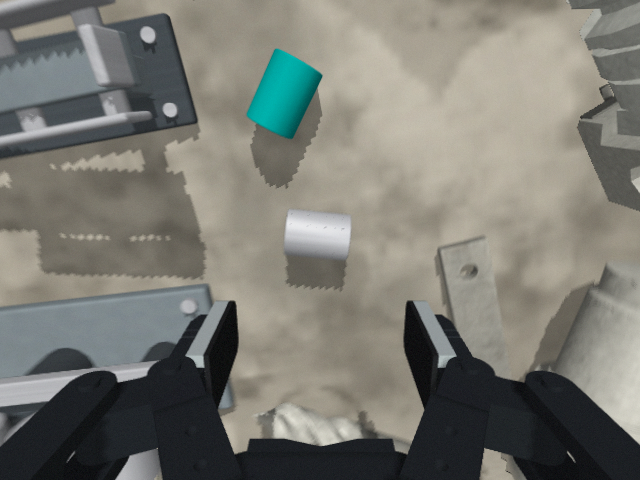

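View pics/w29b.png

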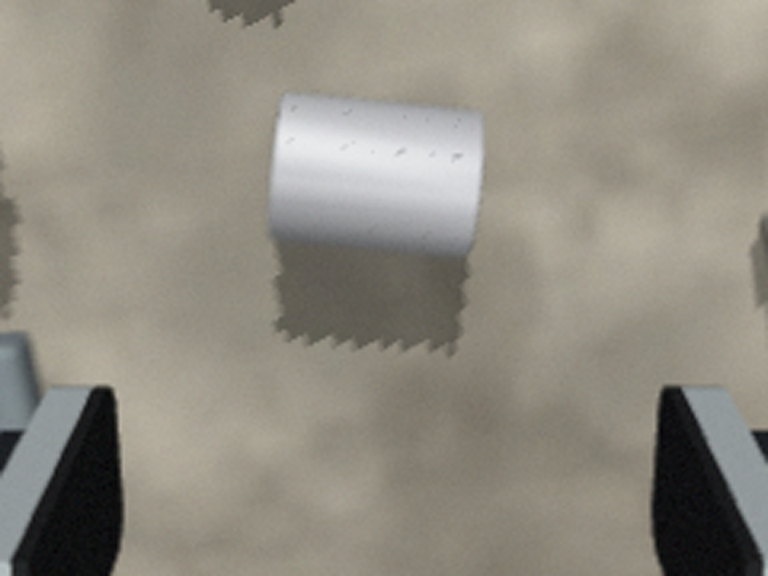

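Run:
```python
from h import *
c=load('wrist')
for yaw in (74,76,78,80):
  for p in [(.497,.4725,.015)]:
    a=np.radians(yaw);ax=np.array([np.cos(a),np.sin(a),0]);
    _,_,q=cyl(c,p,yaw); h=cv2.convexHull(q.astype(np.float32)); r=cv2.minAreaRect(h); print(yaw,r)
g=cv2.cvtColor(c['img'][190:270,270:370],cv2.COLOR_RGB2GRAY); hsv=cv2.cvtColor(c['img'],cv2.COLOR_RGB2HSV)[190:270,270:370]
m=((hsv[...,1]<25)&(hsv[...,2]>120)).astype(np.uint8); m=cv2.morphologyEx(m,cv2.MORPH_OPEN,np.ones((3,3)))
n,l,s,_=cv2.connectedComponentsWithStats(m); k=1+s[1:,4].argmax(); ys,xs=np.where(l==k); print(s[k],cv2.minAreaRect(np.c_[xs+270,ys+190].astype(np.float32)))
```

```text
74 ((319.08245849609375, 235.396484375), (66.16634368896484, 46.93779373168945), 5.3125739097595215)
76 ((318.84906005859375, 235.36175537109375), (66.18402099609375, 46.898197174072266), 3.4057345390319824)
78 ((318.6150207519531, 235.32546997070312), (66.1927719116211, 46.85879898071289), 1.4677035808563232)
80 ((318.3790588378906, 235.30833435058594), (46.82667922973633, 66.19239807128906), 89.52881622314453)
[  13   18   69   50 2908] ((317.4634094238281, 232.3292694091797), (67.03195190429688, 44.72477340698242), 6.34019136428833)
```

Run:
```python
from h import *
plan([.4975,.4722,0.0],74);plan([.4975,.4722,-.04],74)
```

```text
turn [-0.14, 5.96, -0.12] shift [-0.0015, 0.0718, -0.0022] rows 2
turn [-0.14, 5.96, -0.12] shift [-0.0014, 0.1118, -0.0023] rows 3
```

{"name": "play_rows", "arguments": {"moves": [[[0,5.5,0],[-0.001,0.02,0],72],[[0,5.5,0],[-0.001,0.04,0],72],[[0,5.5,0],[-0.001,0.06,0],72],[[0,5.5,0],[-0.001,0.074,0],72],[[0,5.5,0],[-0.001,0.074,0],72]]}}

```text
time: 24.8
ee_pos: [0.4967, 0.4697, 0.0002]
tcp_rot: [-89.9, 0.2, 73.6]
wrist_force: [0.1, -0.7, 0.3]
opening: 0.0616
```

Run:
```python
from h import *
c=snap('wrist','w30.png');st();plan([.4975,.4722,-.04],74);_,_,q=cyl(c,(.4975,.4722,.015),74);print(cv2.minAreaRect(cv2.convexHull(q.astype(np.float32))))
```

```text
t24.85 [0.4973 0.4703 0.0019] [-8.996e+01  7.000e-02  7.355e+01] F [-0.2  1.1  0.8] open 0.0616 q [43.4 23.9 11.8 78.  -0.  59.8]
turn [-0.04, -0.45, -0.07] shift [0.002, 0.0419, 0.0003] rows 1
((326.1345520019531, 287.7906494140625), (65.92388153076172, 94.47272491455078), 89.7096176147461)
```

View pics/w30.png

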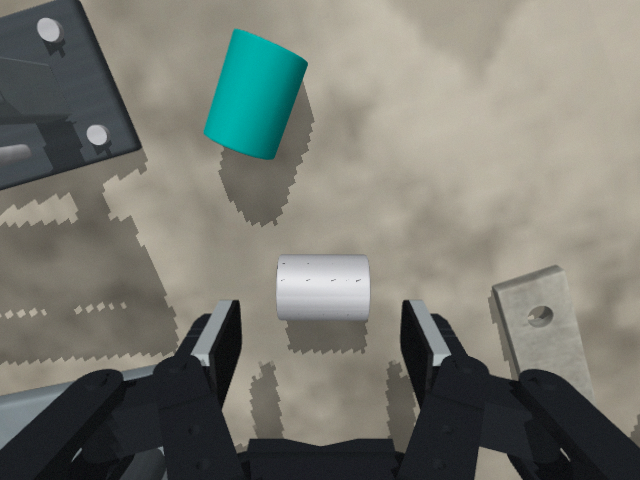

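{"name": "play_rows", "arguments": {"moves": [[[0,0,0],[0.001,0.01,0],72],[[0,0,0],[0.001,0.022,0],72],[[0,0,0],[0.001,0.032,0],72],[[0,0,0],[0.001,0.039,0],68],[[0,0,0],[0.001,0.041,0],65]]}}

```text
time: 25.35
ee_pos: [0.4974, 0.4712, -0.0399]
tcp_rot: [-90.0, 0.1, 73.6]
wrist_force: [-0.2, -0.7, 0.9]
opening: 0.0558
```

Run:
```python
from h import *
c=snap('wrist','w31.png');st()
```

```text
t25.40 [ 0.4975  0.4713 -0.0396] [-8.996e+01  7.000e-02  7.359e+01] F [-0.8 -1.9 -0.3] open 0.0552 q [43.5 25.1  8.7 73.8 -0.  59.9]
```

View pics/w31.png

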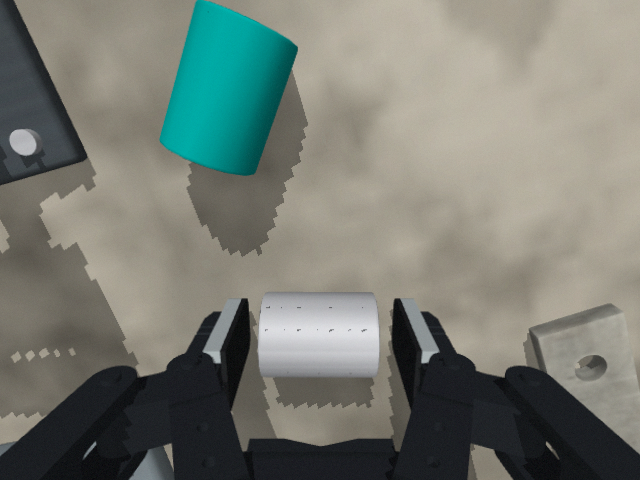

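{"name": "play_rows", "arguments": {"moves": [[[0,0,0],[0,0,0.0025],65],[[0,0,0],[0,0,0.0025],35],[[0,0,0],[0,0,0.0025],30],[[0,0,0],[0,0,0.0025],25],[[0,0,0],[0,0,0.0025],25]]}}

```text
time: 25.9
ee_pos: [0.4957, 0.4729, -0.0377]
tcp_rot: [-90.0, -0.1, 73.6]
wrist_force: [0.4, 1.4, 5.8]
opening: 0.0392
```

{"name": "play_rows", "arguments": {"moves": [[[0,0,0],[0,-0.01,0],25],[[0,0,0],[0,-0.03,0],25],[[0,0,0],[0,-0.06,0],25],[[0,0,0],[0,-0.1,0],25],[[0,0,0],[0,-0.15,0],25]]}}

```text
time: 26.4
ee_pos: [0.4945, 0.4713, 0.1113]
tcp_rot: [-89.9, 0.2, 73.6]
wrist_force: [0.7, 0.7, -0.9]
opening: 0.039
```

Run:
```python
from h import *
c=snap('wrist','w32.png');st();plan([.561,.2418,.12],-3.9)
```

```text
t26.45 [0.4967 0.4733 0.1225] [-90.27  -0.43  73.58] F [-2.4 -1.5  5.6] open 0.0390 q [43.6 23.  23.9 90.4 -0.  60. ]
turn [-0.07, 77.48, 0.55] shift [-0.2039, 0.0015, -0.1271] rows 10
```

View pics/w32.png

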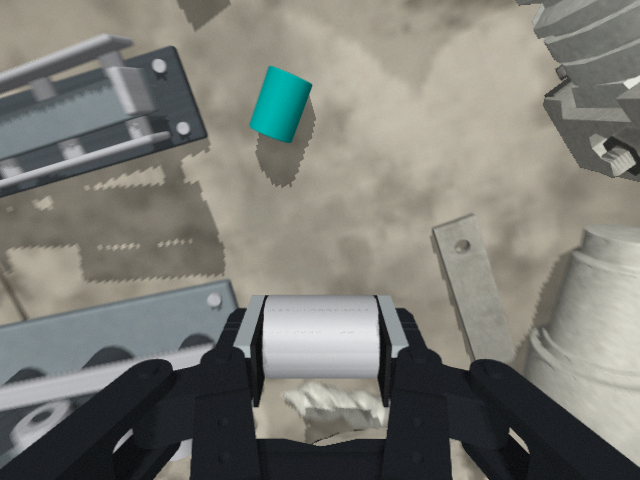

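Run:
```python
from h import *
c=load('wrist'); T=np.array(c['world_from_camera'])
o=get_obs();Rc=R.from_euler('xyz',o['tcp_rot'],degrees=True)
# approx tool->camera from settled earlier frames
import glob
Rt=R.from_euler('xyz',[-90,0,1.79],degrees=True);p=np.array([.5662,.3234,.1263])
Tw=np.array([[0.9994836,-0.03150262,-0.00633399,0.56236615],[0.03191511,0.95030672,0.30967493,0.40157028],[-0.00373634,-0.30971717,0.95082139,0.30795885],[0,0,0,1]])
p=np.array([.566,.3229,.1274])
for h,d in [(.061,0),(.061,-.0015),(.0527,0),(.0527,-.002),(.0527,.002)]:
    cc=dict(c);cc['world_from_camera']=Tw
    a,b,q=cyl(cc,p+Rt.apply([0,-h,d]),1.79);print(h,d,a,b)
```

```text
0.061 0 [260.09865641 301.44579629] [391.03345902 393.44527227]
0.061 -0.0015 [260.31014449 305.27741936] [390.77863787 397.27801725]
0.0527 0 [263.88027604 290.94045997] [386.82820675 377.05825632]
0.0527 -0.002 [264.12970846 295.88002377] [386.52630617 381.86988418]
0.0527 0.002 [263.62796619 285.96074602] [387.13358694 372.20810667]
```

{"name": "play_rows", "arguments": {"moves": [[[0,8.4,0],[-0.02,0,-0.013],25],[[0,16.8,0],[-0.045,0,-0.03],25],[[0,25.2,0],[-0.07,0,-0.045],25],[[0,33.6,0],[-0.09,0,-0.057],25],[[0,42,0],[-0.11,0,-0.07],25]]}}

```text
time: 26.95
ee_pos: [0.5316, 0.3458, 0.1116]
tcp_rot: [-90.0, 0.0, 31.2]
wrist_force: [-0.8, 0.6, -1.3]
opening: 0.0386
```

Run:
```python
from h import *
st();plan([.561,.2418,.08],-3.9)
```

```text
t26.95 [0.5316 0.3458 0.1116] [-9.001e+01  2.000e-02  3.122e+01] F [-0.8  0.6 -1.3] open 0.0386 q [33.  15.8 13.6 87.9 -0.  91.8]
turn [0.02, 35.12, -0.02] shift [-0.0287, 0.0316, -0.1042] rows 5
```

{"name": "play_rows", "arguments": {"moves": [[[0,8.4,0],[-0.006,0,-0.024],25],[[0,16.8,0],[-0.013,0,-0.048],25],[[0,25.2,0],[-0.02,0,-0.072],25],[[0,33,0],[-0.026,0.01,-0.096],25],[[0,35,0],[-0.0287,0.025,-0.1042],25]]}}

```text
time: 27.45
ee_pos: [0.5627, 0.2413, 0.0874]
tcp_rot: [-90.0, -0.1, -3.8]
wrist_force: [-0.1, -0.1, -1.5]
opening: 0.0388
```

Run:
```python
from h import *
c=snap('wrist','w33.png');st();plan([.561,.2418,.037],-3.9)
```

```text
t27.50 [0.5615 0.2404 0.0839] [-90.11   0.12  -3.79] F [ 0.8 -0.5 -2.6] open 0.0387 q [ 23.2  12.7   6.9  84.3  -0.  117. ]
turn [0.11, 0.11, -0.12] shift [-0.0005, 0.0469, 0.0014] rows 1
```

View pics/w33.png

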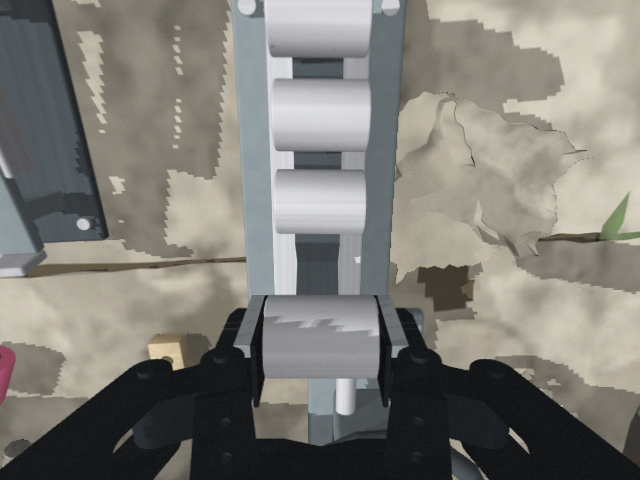

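{"name": "play_rows", "arguments": {"moves": [[[0,0,0],[0,0.01,0.0008],25],[[0,0,0],[0,0.022,0.0008],25],[[0,0,0],[0,0.034,0.0008],25],[[0,0,0],[0,0.04,0.0008],25],[[0,0,0],[0,0.04,0.0008],25]]}}

```text
time: 28.0
ee_pos: [0.5609, 0.2442, 0.0451]
tcp_rot: [-90.1, 0.1, -3.4]
wrist_force: [-0.1, -0.8, -0.7]
opening: 0.0388
```

Run:
```python
from h import *
c=snap('wrist','w34.png');st();plan([.561,.2418,.037],-3.9)
```

```text
t28.05 [0.5613 0.2443 0.046 ] [-9.002e+01  5.000e-02 -3.370e+00] F [-0.5  0.1 -1.8] open 0.0389 q [ 23.5  13.1   3.2  80.1   0.  116.9]
turn [0.02, 0.53, -0.05] shift [-0.0002, 0.009, -0.0025] rows 1
```

View pics/w34.png

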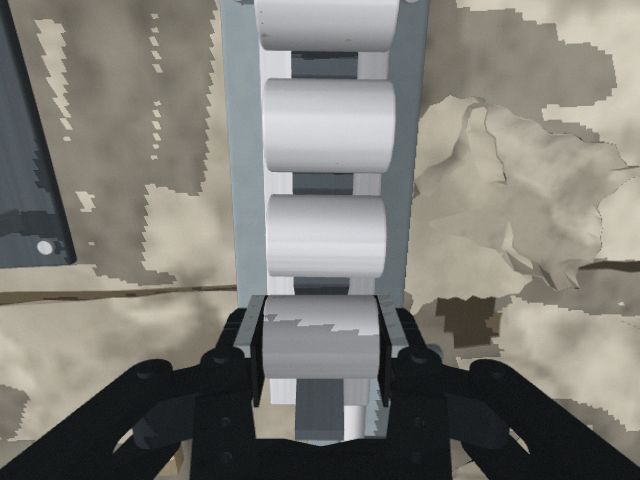

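{"name": "play_rows", "arguments": {"moves": [[[0,0.5,0],[0.0005,0,-0.0025],25],[[0,0.5,0],[0.0005,0.003,-0.0025],25],[[0,0.5,0],[0.0005,0.007,-0.0025],25],[[0,0.5,0],[0.0005,0.011,-0.0025],25],[[0,0.5,0],[0.0005,0.011,-0.0025],25]]}}

```text
time: 28.55
ee_pos: [0.5624, 0.2421, 0.0361]
tcp_rot: [-89.9, -0.1, -3.9]
wrist_force: [0.1, 1.7, 3.5]
opening: 0.0392
```

Run:
```python
from h import *
st()
```

```text
t28.55 [0.5624 0.2421 0.0361] [-8.993e+01 -6.000e-02 -3.900e+00] F [0.1 1.7 3.5] open 0.0392 q [ 23.3  13.1   2.1  78.9   0.  117.2]
```

{"name": "play_rows", "arguments": {"moves": [[[0,0,0],[0,0.001,0],25],[[0,0,0],[0,0.0012,0],25],[[0,0,0],[0,0.0012,0],68],[[0,0,0],[0,0.0012,0],68],[[0,0,0],[0,0.0012,0],68]]}}

```text
time: 29.05
ee_pos: [0.562, 0.2414, 0.0339]
tcp_rot: [-90.0, 0.0, -3.9]
wrist_force: [0.4, -0.1, -0.6]
opening: 0.0583
```

{"name": "play_rows", "arguments": {"moves": [[[0,0,0],[0,-0.01,0],72],[[0,0,0],[0,-0.03,0],72],[[0,0,0],[0,-0.06,0],72],[[0,0,0],[0,-0.09,0],60],[[0,0,0],[0,-0.1,0],60]]}}

```text
time: 29.55
ee_pos: [0.5632, 0.242, 0.1384]
tcp_rot: [-89.9, -0.2, -3.9]
wrist_force: [0.7, 0.1, 0.1]
opening: 0.0511
```

Run:
```python
from h import *
c=snap('wrist','w35.png');t=snap('top','t35.png');s=snap('scene','s35.png');st();crop(t,200,150,400,310,4,'t35b.png');crop(s,160,170,360,330,4,'s35b.png')
```

```text
t29.70 [0.5623 0.2417 0.1345] [-8.998e+01 -4.000e-02 -3.910e+00] F [ 0.2 -0.6 -0.4] open 0.0508 q [ 23.3  12.8  12.5  89.7  -0.  117.2]
```

View pics/w35.png

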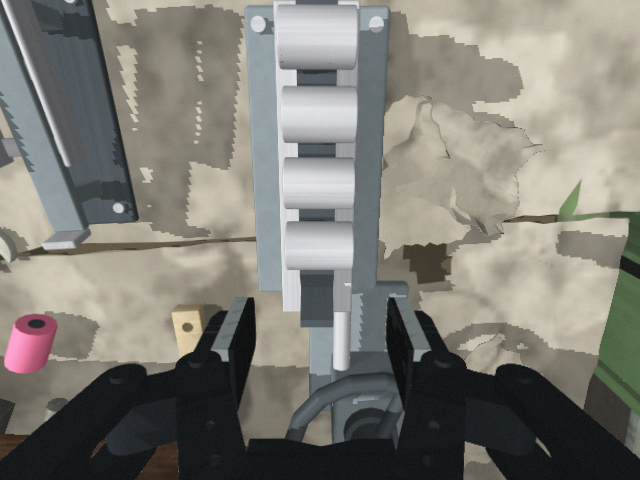

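View pics/t35b.png

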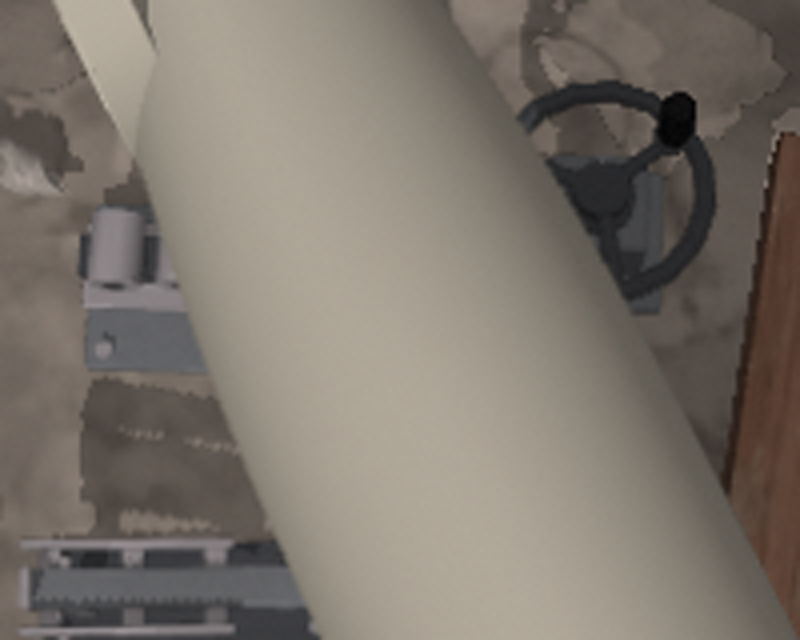

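View pics/s35b.png

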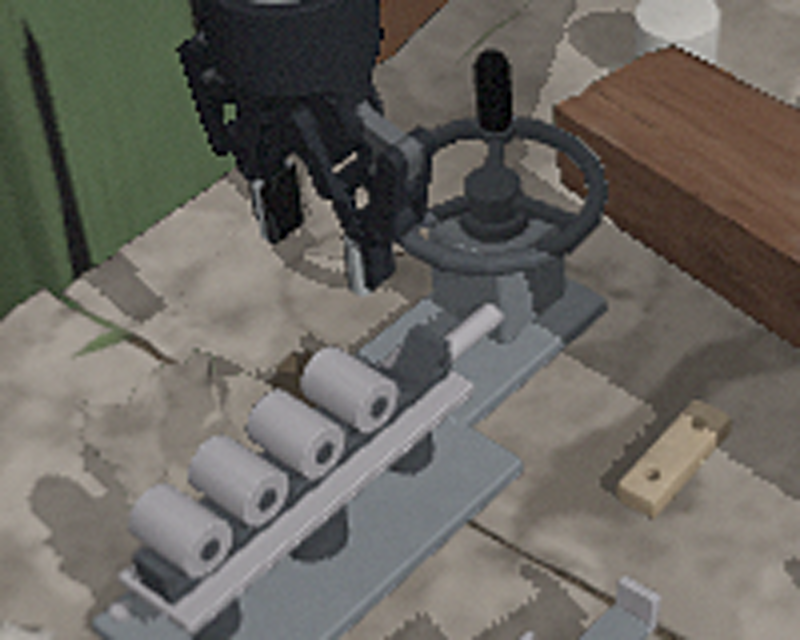

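Run:
```python
from h import *
from scipy.optimize import least_squares
t=load('top');s=load('scene')
th=np.linspace(0,2*np.pi,40)
def bb(c,x,y,z0=.102,z1=.148,r=.01):
    P=np.array([[x+r*np.cos(k),y+r*np.sin(k),z] for z in(z0,z1) for k in th]);q=proj(c,P);return np.r_[q.min(0),q.max(0)]
mt=np.array([364.25,172.75,374.25,187.5]);ms=np.array([278.5,182,288,203])
for nm,f in [('top',lambda p:bb(t,*p)-mt),('scene',lambda p:bb(s,*p)-ms),('both',lambda p:np.r_[bb(t,*p)-mt,bb(s,*p)-ms])]:
    r=least_squares(f,[.62,.045]);print(nm,r.x,r.fun.round(1))
# rim circle overlay points
im=t['img'][:,:,::-1].copy()
for cx,cy in [(.5875,.0867)]:
  q=proj(t,np.array([[cx+.062*np.cos(k),cy+.062*np.sin(k),.095] for k in th]))
  print(q.min(0),q.max(0))
  q=proj(s,np.array([[cx+.062*np.cos(k),cy+.062*np.sin(k),.095] for k in th]));print(q.min(0),q.max(0))
```

```text
top [0.61708691 0.04600055] [-0.5 -0.5  0.5  0.5]
scene [0.61845085 0.04433628] [-0.3 -0.5  0.3  0.5]
both [0.61748264 0.04553916] [-0.3 -0.7  0.7  0.3 -0.3 -0.   0.3  0.9]
[322.15538384 171.51131301] [378.57575945 225.74156328]
[255.10338162 200.31625475] [311.88999634 237.83167684]
```

Run:
```python
from h import *
t=load('top');print([pix2z(t,u,130,0).round(3) for u in (300,350,400)])
plan([.6175,.0455,.135],0)
```

```text
[array([0.798, 0.196, 0.   ]), array([0.792, 0.072, 0.   ]), array([ 0.787, -0.052,  0.   ])]
turn [-0.02, -3.91, 0.04] shift [0.0684, -0.0006, -0.192] rows 5
```

Cabinet front is at x≈0.79, well clear. Move over the handle.

{"name": "play_rows", "arguments": {"moves": [[[0,-1,0],[0.014,-0.002,-0.04],60],[[0,-2,0],[0.028,-0.002,-0.08],60],[[0,-3,0],[0.042,-0.002,-0.12],60],[[0,-3.9,0],[0.056,-0.002,-0.16],60],[[0,-3.9,0],[0.0684,-0.002,-0.192],60]]}}

```text
time: 30.2
ee_pos: [0.6167, 0.0431, 0.1343]
tcp_rot: [-90.0, 0.2, -0.0]
wrist_force: [0.0, -0.3, -0.6]
opening: 0.0513
```

{"name": "play_rows", "arguments": {"moves": [[[0,0,0],[0,0,0],60],[[0,0,0],[0,0,0],60],[[0,0,0],[0,0,0],60],[[0,0,0],[0,0,0],60],[[0,0,0],[0,0,0],60]]}}

```text
time: 30.7
ee_pos: [0.617, 0.0464, 0.1362]
tcp_rot: [-90.0, 0.0, 0.1]
wrist_force: [-0.8, 0.3, 0.2]
opening: 0.0512
```

Run:
```python
from h import *
c=snap('wrist','w36.png');s=snap('scene','s36.png');crop(s,220,140,360,250,5,'s36b.png');st();plan([.6175,.0455,.066],0)
print(proj(c,[[.6175,.0455,.148],[.6175,.0455,.102],[.588,.0866,.1]]))
```

```text
t30.80 [0.6171 0.0461 0.1364] [-9.e+01 -1.e-02  5.e-02] F [ 0.9  0.2 -0.4] open 0.0515 q [ 4.3 13.8 13.9 90.1  0.  94.2]
turn [-0.0, 0.05, 0.01] shift [0.0004, 0.0704, -0.0006] rows 2
[[323.1478491  285.15752717]
 [322.65126713 251.28064005]
 [269.30857231 179.73610062]]
```

View pics/w36.png

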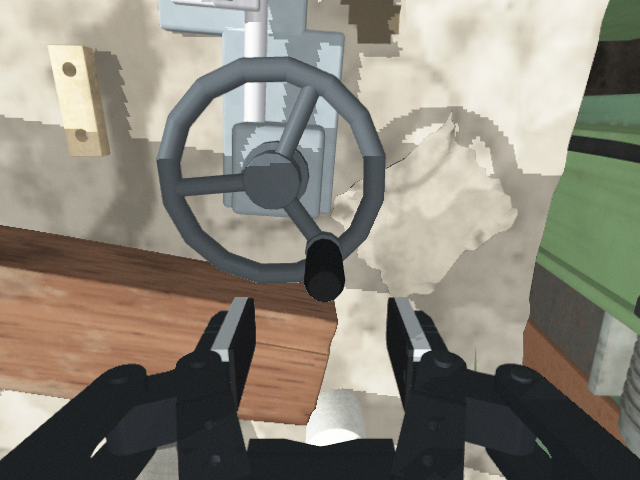

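View pics/s36b.png

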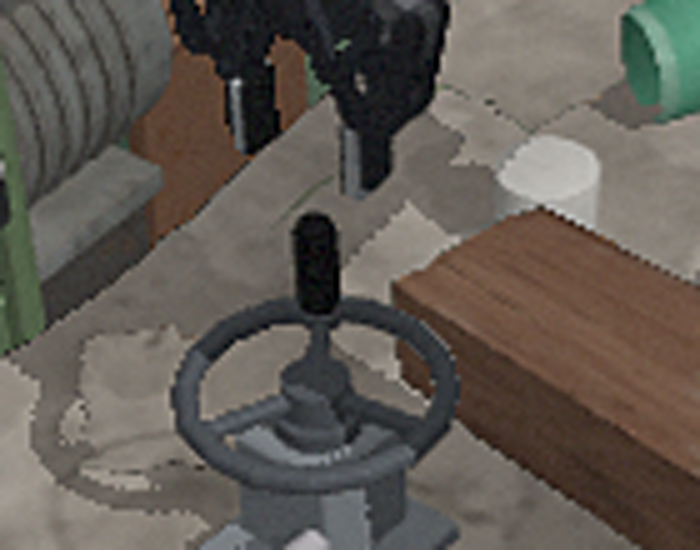

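Run:
```python
from h import *
c=load('wrist');th=np.linspace(0,2*np.pi,60)
for z in(.09,.095,.1):
  for cx,cy in [(.588,.0866),(.589,.0856),(.5895,.0850)]:
    q=proj(c,np.array([[cx+.062*np.cos(k),cy+.062*np.sin(k),z] for k in th]));print(z,cx,cy,q.min(0).round(1),q.max(0).round(1))
crop(c,150,45,400,310,2.2,'w36b.png')
```

```text
0.09 0.588 0.0866 [161.9  58.3] [379.5 276.1]
0.09 0.589 0.0856 [163.9  60.4] [381.1 277.6]
0.09 0.5895 0.085 [164.9  61.7] [381.9 278.5]
0.095 0.588 0.0866 [158.5  57.2] [380.7 279.4]
0.095 0.589 0.0856 [160.5  59.4] [382.4 280.9]
0.095 0.5895 0.085 [161.6  60.7] [383.2 281.8]
0.1 0.588 0.0866 [154.9  56.1] [382.  282.8]
0.1 0.589 0.0856 [157.   58.3] [383.7 284.4]
0.1 0.5895 0.085 [158.1  59.6] [384.6 285.3]
```

View pics/w36b.png

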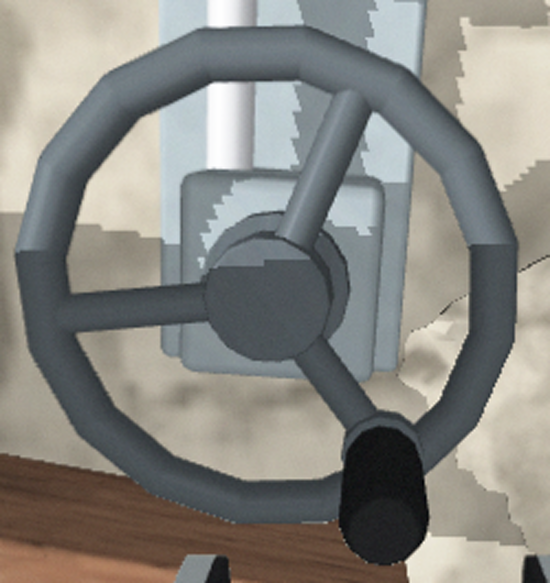

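{"name": "play_rows", "arguments": {"moves": [[[0,0,0],[0.001,0.015,-0.0005],60],[[0,0,0],[0.001,0.032,-0.0005],60],[[0,0,0],[0.001,0.05,-0.0005],60],[[0,0,0],[0.001,0.066,-0.0005],60],[[0,0,0],[0.001,0.069,-0.0005],60]]}}

```text
time: 31.3
ee_pos: [0.6167, 0.0448, 0.0641]
tcp_rot: [-90.0, 0.2, -0.0]
wrist_force: [-1.0, 0.2, -0.5]
opening: 0.0511
```

Run:
```python
from h import *
c=snap('wrist','w37.png');s=snap('scene');crop(s,220,140,360,250,5,'s37b.png');st();plan([.618,.0453,.066],0)
```

```text
t31.40 [0.6176 0.0449 0.0663] [-9.001e+01  9.000e-02 -1.000e-02] F [ 0.4 -0.7  0. ] open 0.0514 q [ 4.2 13.9  6.3 82.5 -0.  94.2]
turn [0.01, -0.01, -0.09] shift [0.0004, 0.0003, 0.0004] rows 1
```

View pics/w37.png

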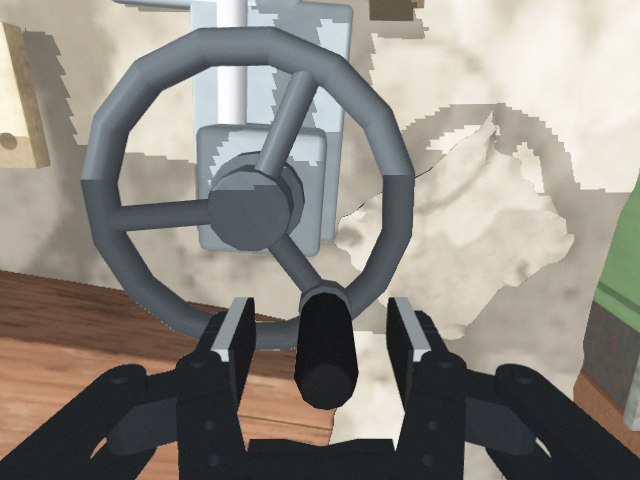

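View pics/s37b.png

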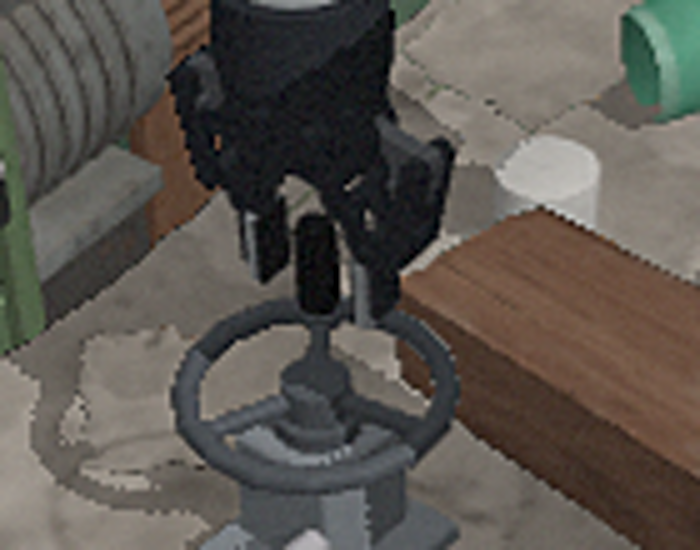

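{"name": "play_rows", "arguments": {"moves": [[[0,0,0],[0.001,0,0.0005],35],[[0,0,0],[0.001,0,0.0005],20],[[0,0,0],[0.001,0,0.0005],10],[[0,0,0],[0.001,0,0.0005],5],[[0,0,0],[0.001,0,0.0005],5]], "grip_force": 50}}

```text
time: 31.9
ee_pos: [0.6196, 0.0458, 0.0684]
tcp_rot: [-90.0, -0.1, 0.0]
wrist_force: [-2.8, 3.1, 5.8]
opening: 0.0186
```

Run:
```python
from h import *
c=snap('wrist','w38.png');st()
o=get_obs();p=o['ee_pos'][:2];C=np.array([.5893,.0864]);print(p-C,np.hypot(*(p-C)),np.degrees(np.arctan2(*(p-C)[::-1])))
f0=np.radians(-55)
for k in range(1,21):
    a=f0-np.radians(18*k); d=.05*np.array([np.cos(a)-np.cos(f0),np.sin(a)-np.sin(f0)]); print(k,18*k,d.round(4).tolist(), end='; ')
```

```text
t31.95 [0.6197 0.0458 0.0685] [-89.96  -0.09   0.  ] F [-2.2  3.2  6.1] open 0.0187 q [ 4.2 14.   6.7 82.6  0.  94.2]
[ 0.03035153 -0.04060704] 0.05069661742360944 -53.22390383515306
1 18 [-0.0141, -0.0069]; 2 36 [-0.0296, -0.009]; 3 54 [-0.045, -0.0063]; 4 72 [-0.0588, 0.001]; 5 90 [-0.0696, 0.0123]; 6 108 [-0.0765, 0.0263]; 7 126 [-0.0787, 0.0418]; 8 144 [-0.076, 0.0572]; 9 162 [-0.0686, 0.071]; 10 180 [-0.0574, 0.0819]; 11 198 [-0.0433, 0.0888]; 12 216 [-0.0278, 0.0909]; 13 234 [-0.0124, 0.0882]; 14 252 [0.0014, 0.0809]; 15 270 [0.0123, 0.0696]; 16 288 [0.0191, 0.0556]; 17 306 [0.0213, 0.0401]; 18 324 [0.0186, 0.0247]; 19 342 [0.0113, 0.0109]; 20 360 [0.0, 0.0];
```

View pics/w38.png

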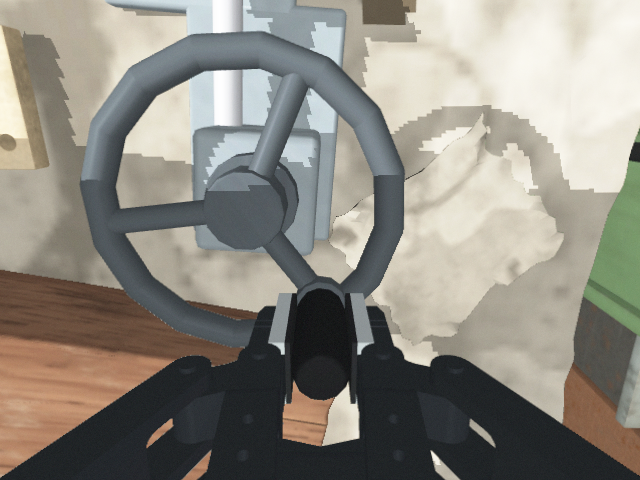

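{"name": "play_rows", "arguments": {"moves": [[[0,0,0],[-0.007,0,-0.004],5],[[0,0,0],[-0.0141,0,-0.0069],5],[[0,0,0],[-0.0296,0,-0.009],5],[[0,0,0],[-0.045,0,-0.0063],5],[[0,0,0],[-0.045,0,-0.0063],5]]}}

```text
time: 32.45
ee_pos: [0.5732, 0.039, 0.0684]
tcp_rot: [-90.0, -0.0, -0.0]
wrist_force: [-2.7, -0.5, 5.6]
opening: 0.0191
```

```bash
cat >> h.py <<'E'
def wheel():
    o=get_obs();p=o['ee_pos'][:2];C=np.array([.5893,.0864]);v=p-C;a=np.arctan2(v[1],v[0]);F=o['wrist_force'][:2];er=v/np.hypot(*v);et=np.array([er[1],-er[0]])
    print('t%.2f r %.4f ang %.1f  Frad %.1f Ftan(cw) %.1f Fz %.1f z %.4f open %.4f'%(o['time'],np.hypot(*v),np.degrees(a),F@er,F@et,o['wrist_force'][2],o['ee_pos'][2],o['opening']))
E
python3 -c "
from h import *
snap('wrist','w39.png');wheel()"
```

```text
t32.50 r 0.0501 ang -108.0  Frad 1.2 Ftan(cw) 1.4 Fz 6.8 z 0.0684 open 0.0187
```

View pics/w39.png

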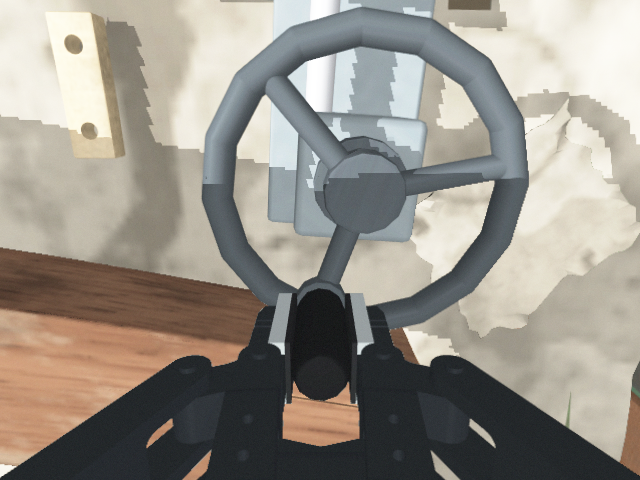

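Run:
```python
import numpy as np
for f in (-109,-199,-289,-19):
    f0=np.radians(f);L=[]
    for k in range(1,6):
        a=f0-np.radians(18*k); d=.05*np.array([np.cos(a)-np.cos(f0),np.sin(a)-np.sin(f0)]);L.append(d.round(4).tolist())
    print(f,L)
```

```text
-109 [[-0.0138, 0.0073], [-0.0247, 0.0186], [-0.0315, 0.0327], [-0.0337, 0.0481], [-0.031, 0.0636]]
-199 [[0.0073, 0.0138], [0.0186, 0.0247], [0.0327, 0.0315], [0.0481, 0.0337], [0.0636, 0.031]]
-289 [[0.0138, -0.0073], [0.0247, -0.0186], [0.0315, -0.0327], [0.0337, -0.0481], [0.031, -0.0636]]
-19 [[-0.0073, -0.0138], [-0.0186, -0.0247], [-0.0327, -0.0315], [-0.0481, -0.0337], [-0.0636, -0.031]]
```

{"name": "play_rows", "arguments": {"moves": [[[0,0,0],[-0.0138,0,0.0073],5],[[0,0,0],[-0.0247,0,0.0186],5],[[0,0,0],[-0.0315,0,0.0327],5],[[0,0,0],[-0.0337,0,0.0481],5],[[0,0,0],[-0.031,0,0.0636],5]]}}

```text
time: 33.0
ee_pos: [0.5425, 0.1022, 0.0684]
tcp_rot: [-90.1, -0.0, -0.1]
wrist_force: [1.5, -4.3, 5.9]
opening: 0.019
```

```bash
python3 -c "
from h import *
wheel()"
```

```text
t33.00 r 0.0494 ang 161.4  Frad -2.8 Ftan(cw) -3.6 Fz 5.9 z 0.0684 open 0.0190
```

{"name": "play_rows", "arguments": {"moves": [[[0,0,0],[0.0073,0,0.0138],5],[[0,0,0],[0.0186,0,0.0247],5],[[0,0,0],[0.0327,0,0.0315],5],[[0,0,0],[0.0481,0,0.0337],5],[[0,0,0],[0.0636,0,0.031],5]]}}

```text
time: 33.5
ee_pos: [0.6072, 0.1332, 0.0684]
tcp_rot: [-90.1, -0.0, 0.0]
wrist_force: [-7.3, -10.0, 13.3]
opening: 0.0188
```

```bash
python3 -c "
from h import *
wheel()"
```

```text
t33.50 r 0.0501 ang 69.1  Frad -11.9 Ftan(cw) -3.3 Fz 13.3 z 0.0684 open 0.0188
```

{"name": "play_rows", "arguments": {"moves": [[[0,0,0],[0.0138,0,-0.0073],5],[[0,0,0],[0.0247,0,-0.0186],5],[[0,0,0],[0.0315,0,-0.0327],5],[[0,0,0],[0.0337,0,-0.0481],5],[[0,0,0],[0.031,0,-0.0636],5]]}}

```text
time: 34.0
ee_pos: [0.6376, 0.0703, 0.0683]
tcp_rot: [-89.9, 0.0, 0.0]
wrist_force: [-11.8, 7.6, 12.8]
opening: 0.0186
```

```bash
python3 -c "
from h import *
wheel()"
```

```text
t34.00 r 0.0509 ang -18.4  Frad -13.6 Ftan(cw) -3.5 Fz 12.8 z 0.0683 open 0.0186
```

{"name": "play_rows", "arguments": {"moves": [[[0,0,0],[-0.0073,0,-0.0138],5],[[0,0,0],[-0.0186,0,-0.0247],5],[[0,0,0],[-0.0327,0,-0.0315],5],[[0,0,0],[-0.0481,0,-0.0337],5],[[0,0,0],[-0.0636,0,-0.031],5]]}}

```text
time: 34.5
ee_pos: [0.5753, 0.0381, 0.0684]
tcp_rot: [-90.0, -0.2, -0.1]
wrist_force: [5.4, 4.5, 6.1]
opening: 0.0188
```

```bash
python3 -c "
from h import *
snap('wrist','w40.png');s=snap('scene');wheel();crop(s,160,170,360,330,4,'s40b.png')"
```

```text
t34.60 r 0.0501 ang -108.6  Frad 1.6 Ftan(cw) 1.9 Fz 6.6 z 0.0684 open 0.0191
```

View pics/s40b.png

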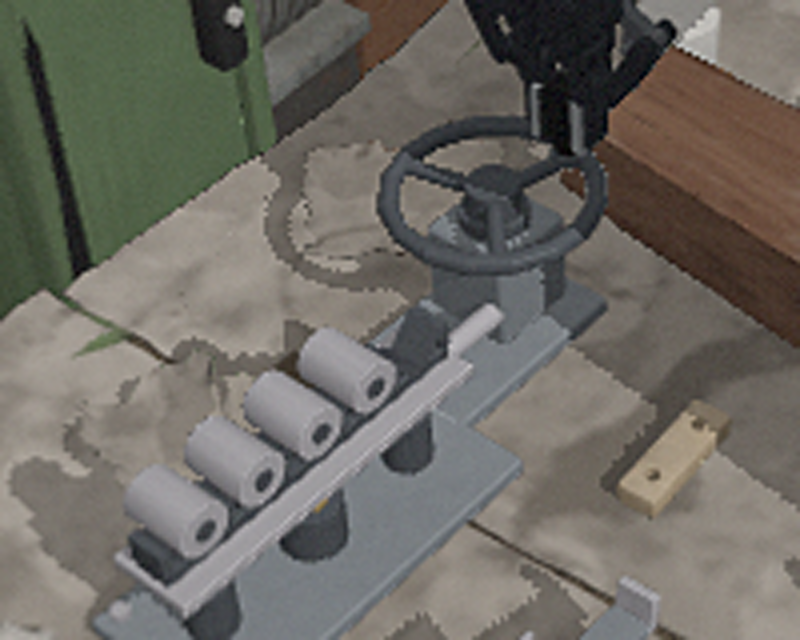

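{"name": "play_rows", "arguments": {"moves": [[[0,0,0],[-0.0138,0,0.0073],5],[[0,0,0],[-0.0247,0,0.0186],5],[[0,0,0],[-0.0315,0,0.0327],5],[[0,0,0],[-0.0337,0,0.0481],5],[[0,0,0],[-0.031,0,0.0636],5]]}}

```text
time: 35.1
ee_pos: [0.5425, 0.1022, 0.0684]
tcp_rot: [-90.1, 0.0, -0.1]
wrist_force: [2.0, -5.0, 6.0]
opening: 0.0188
```

{"name": "play_rows", "arguments": {"moves": [[[0,0,0],[0.0073,0,0.0138],5],[[0,0,0],[0.0186,0,0.0247],5],[[0,0,0],[0.0327,0,0.0315],5],[[0,0,0],[0.0481,0,0.0337],5],[[0,0,0],[0.0636,0,0.031],5]]}}

```text
time: 35.6
ee_pos: [0.6072, 0.1332, 0.0683]
tcp_rot: [-90.1, -0.0, 0.0]
wrist_force: [-8.4, -11.8, 13.1]
opening: 0.0189
```

```bash
python3 -c "
from h import *
wheel()"
```

```text
t35.60 r 0.0501 ang 69.1  Frad -14.0 Ftan(cw) -3.7 Fz 13.1 z 0.0683 open 0.0189
```

{"name": "play_rows", "arguments": {"moves": [[[0,0,0],[0.0138,0,-0.0073],5],[[0,0,0],[0.0247,0,-0.0186],5],[[0,0,0],[0.0315,0,-0.0327],5],[[0,0,0],[0.0337,0,-0.0481],5],[[0,0,0],[0.031,0,-0.0636],5]]}}

```text
time: 36.1
ee_pos: [0.6376, 0.0703, 0.0684]
tcp_rot: [-89.9, 0.0, 0.0]
wrist_force: [-12.6, 8.6, 13.7]
opening: 0.0187
```

{"name": "play_rows", "arguments": {"moves": [[[0,0,0],[-0.0073,0,-0.0138],5],[[0,0,0],[-0.0186,0,-0.0247],5],[[0,0,0],[-0.0327,0,-0.0315],5],[[0,0,0],[-0.0481,0,-0.0337],5],[[0,0,0],[-0.0636,0,-0.031],5]]}}

```text
time: 36.6
ee_pos: [0.5752, 0.0381, 0.0684]
tcp_rot: [-90.0, -0.2, -0.1]
wrist_force: [5.9, 4.8, 5.5]
opening: 0.019
```

```bash
python3 -c "
from h import *
wheel()"
```

```text
t36.60 r 0.0503 ang -106.2  Frad -6.3 Ftan(cw) -4.3 Fz 5.5 z 0.0684 open 0.0190
```

{"name": "play_rows", "arguments": {"moves": [[[0,0,0],[-0.0138,0,0.0073],5],[[0,0,0],[-0.0247,0,0.0186],5],[[0,0,0],[-0.0315,0,0.0327],5],[[0,0,0],[-0.0337,0,0.0481],5],[[0,0,0],[-0.031,0,0.0636],5]]}}

```text
time: 37.1
ee_pos: [0.5425, 0.1023, 0.0685]
tcp_rot: [-90.1, -0.0, -0.1]
wrist_force: [2.2, -5.4, 5.5]
opening: 0.0188
```

```bash
python3 -c "
from h import *
snap('wrist','w41.png');s=snap('scene');wheel();crop(s,160,170,360,330,4,'s41b.png')
for f in range(161-48,-60,-8) if 0 else (161,):
  pass
f=161
while f>-80:
    f0=np.radians(f);L=[]
    for st_ in (4,8,12,16,20):
        a=f0-np.radians(st_);L.append((1000*.05*np.array([np.cos(a)-np.cos(f0),np.sin(a)-np.sin(f0)])).round(1).tolist())
    print(f,L); f-=10
"
```

```text
t37.20 r 0.0492 ang 158.6  Frad 5.5 Ftan(cw) 1.1 Fz 8.9 z 0.0684 open 0.0192
161 [[1.3, 3.3], [2.7, 6.4], [4.4, 9.5], [6.3, 12.4], [8.4, 15.2]]
151 [[1.8, 3.0], [3.8, 5.9], [6.0, 8.6], [8.4, 11.1], [10.9, 13.5]]
141 [[2.3, 2.6], [4.8, 5.1], [7.4, 7.4], [10.2, 9.5], [13.1, 11.4]]
131 [[2.7, 2.2], [5.6, 4.2], [8.6, 6.0], [11.7, 7.6], [14.9, 8.9]]
121 [[3.1, 1.7], [6.2, 3.2], [9.5, 4.4], [12.8, 5.4], [16.2, 6.2]]
111 [[3.3, 1.1], [6.7, 2.0], [10.1, 2.7], [13.6, 3.1], [17.0, 3.3]]
101 [[3.4, 0.5], [6.9, 0.9], [10.4, 0.9], [13.9, 0.7], [17.4, 0.3]]
91 [[3.5, -0.1], [7.0, -0.4], [10.4, -0.9], [13.8, -1.7], [17.2, -2.7]]
81 [[3.4, -0.7], [6.8, -1.6], [10.1, -2.7], [13.3, -4.1], [16.4, -5.7]]
71 [[3.3, -1.3], [6.4, -2.7], [9.5, -4.4], [12.4, -6.3], [15.2, -8.4]]
61 [[3.0, -1.8], [5.9, -3.8], [8.6, -6.0], [11.1, -8.4], [13.5, -10.9]]
51 [[2.6, -2.3], [5.1, -4.8], [7.4, -7.4], [9.5, -10.2], [11.4, -13.1]]
41 [[2.2, -2.7], [4.2, -5.6], [6.0, -8.6], [7.6, -11.7], [8.9, -14.9]]
31 [[1.7, -3.1], [3.2, -6.2], [4.4, -9.5], [5.4, -12.8], [6.2, -16.2]]
21 [[1.1, -3.3], [2.0, -6.7], [2.7, -10.1], [3.1, -13.6], [3.3, -17.0]]
11 [[0.5, -3.4], [0.9, -6.9], [0.9, -10.4], [0.7, -13.9], [0.3, -17.4]]
1 [[-0.1, -3.5], [-0.4, -7.0], [-0.9, -10.4], [-1.7, -13.8], [-2.7, -17.2]]
-9 [[-0.7, -3.4], [-1.6, -6.8], [-2.7, -10.1], [-4.1, -13.3], [-5.7, -16.4]]
-19 [[-1.3, -3.3], [-2.7, -6.4], [-4.4, -9.5], [-6.3, -12.4], [-8.4, -15.2]]
-29 [[-1.8, -3.0], [-3.8, -5.9], [-6.0, -8.6], [-8.4, -11.1], [-10.9, -13.5]]
-39 [[-2.3, -2.6], [-4.8, -5.1], [-7.4, -7.4], [-10.2, -9.5], [-13.1, -11.4]]
-49 [[-2.7, -2.2], [-5.6, -4.2], [-8.6, -6.0], [-11.7, -7.6], [-14.9, -8.9]]
-59 [[-3.1, -1.7], [-6.2, -3.2], [-9.5, -4.4], [-12.8, -5.4], [-16.2, -6.2]]
-69 [[-3.3, -1.1], [-6.7, -2.0], [-10.1, -2.7], [-13.6, -3.1], [-17.0, -3.3]]
-79 [[-3.4, -0.5], [-6.9, -0.9], [-10.4, -0.9], [-13.9, -0.7], [-17.4, -0.3]]
```

View pics/s41b.png

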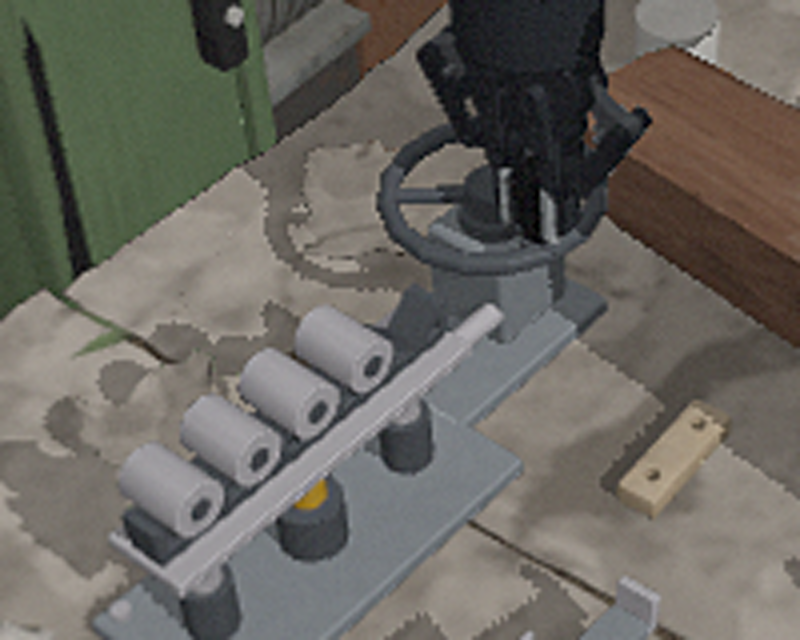

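{"name": "play_rows", "arguments": {"moves": [[[0,0,0],[0.0035,0,0.008],5],[[0,0,0],[0.0084,0,0.0152],5],[[0,0,0],[0.0145,0,0.0215],5],[[0,0,0],[0.0215,0,0.0266],5],[[0,0,0],[0.0294,0,0.0304],5]]}}

```text
time: 37.7
ee_pos: [0.5729, 0.1331, 0.0684]
tcp_rot: [-90.0, -0.0, -0.0]
wrist_force: [-2.2, -3.8, 9.5]
opening: 0.0187
```

{"name": "play_rows", "arguments": {"moves": [[[0,0,0],[0.0017,0,0.0006],5],[[0,0,0],[0.0033,0,0.0011],5],[[0,0,0],[0.005,0,0.0016],5],[[0,0,0],[0.0067,0,0.002],5],[[0,0,0],[0.0084,0,0.0024],5]]}}

```text
time: 38.2
ee_pos: [0.5814, 0.1353, 0.0684]
tcp_rot: [-90.0, -0.1, -0.0]
wrist_force: [-3.3, -0.1, 8.4]
opening: 0.0185
```

```bash
python3 -c "
from h import *
wheel()"
```

```text
t38.20 r 0.0496 ang 99.2  Frad 0.4 Ftan(cw) -3.3 Fz 8.4 z 0.0684 open 0.0185
```

{"name": "play_rows", "arguments": {"moves": [[[0,0,0],[0.0017,0,0.0003],5],[[0,0,0],[0.0034,0,0.0005],5],[[0,0,0],[0.0052,0,0.0007],5],[[0,0,0],[0.0069,0,0.0009],5],[[0,0,0],[0.0087,0,0.0009],5]]}}

```text
time: 38.7
ee_pos: [0.59, 0.1361, 0.0684]
tcp_rot: [-90.0, -0.1, -0.0]
wrist_force: [-3.4, -1.4, 9.4]
opening: 0.019
```

Commanded 91°. Next 10°.

{"name": "play_rows", "arguments": {"moves": [[[0,0,0],[0.0017,0,0],5],[[0,0,0],[0.0035,0,-0.0001],5],[[0,0,0],[0.0052,0,-0.0002],5],[[0,0,0],[0.007,0,-0.0004],5],[[0,0,0],[0.0087,0,-0.0006],5]]}}

```text
time: 39.2
ee_pos: [0.5986, 0.1354, 0.0684]
tcp_rot: [-90.0, -0.0, -0.0]
wrist_force: [-3.4, -1.4, 9.7]
opening: 0.0188
```

{"name": "play_rows", "arguments": {"moves": [[[0,0,0],[0.0017,0,-0.0003],5],[[0,0,0],[0.0034,0,-0.0007],5],[[0,0,0],[0.0051,0,-0.0011],5],[[0,0,0],[0.0068,0,-0.0016],5],[[0,0,0],[0.0084,0,-0.0021],5]]}}

```text
time: 39.7
ee_pos: [0.607, 0.1331, 0.0684]
tcp_rot: [-90.0, -0.0, -0.0]
wrist_force: [-4.9, -1.3, 9.6]
opening: 0.0188
```

{"name": "play_rows", "arguments": {"moves": [[[0,0,0],[0.0016,0,-0.0006],5],[[0,0,0],[0.0033,0,-0.0013],5],[[0,0,0],[0.0049,0,-0.002],5],[[0,0,0],[0.0064,0,-0.0027],5],[[0,0,0],[0.008,0,-0.0036],5]]}}

```text
time: 40.2
ee_pos: [0.6148, 0.1295, 0.0684]
tcp_rot: [-90.0, -0.0, -0.0]
wrist_force: [-4.6, -1.4, 9.6]
opening: 0.0191
```

{"name": "play_rows", "arguments": {"moves": [[[0,0,0],[0.0015,0,-0.0009],5],[[0,0,0],[0.003,0,-0.0018],5],[[0,0,0],[0.0045,0,-0.0028],5],[[0,0,0],[0.0059,0,-0.0038],5],[[0,0,0],[0.0072,0,-0.0049],5]]}}

```text
time: 40.7
ee_pos: [0.6218, 0.1246, 0.0684]
tcp_rot: [-90.0, -0.0, -0.0]
wrist_force: [-5.1, -1.9, 8.7]
opening: 0.0184
```

{"name": "play_rows", "arguments": {"moves": [[[0,0,0],[0.0013,0,-0.0011],5],[[0,0,0],[0.0026,0,-0.0023],5],[[0,0,0],[0.0039,0,-0.0035],5],[[0,0,0],[0.0051,0,-0.0048],5],[[0,0,0],[0.0063,0,-0.006],5]]}}

```text
time: 41.2
ee_pos: [0.6279, 0.1187, 0.0684]
tcp_rot: [-90.0, 0.0, -0.0]
wrist_force: [-6.9, -1.2, 10.3]
opening: 0.0187
```

{"name": "play_rows", "arguments": {"moves": [[[0,0,0],[0.0011,0,-0.0013],5],[[0,0,0],[0.0022,0,-0.0027],5],[[0,0,0],[0.0032,0,-0.0041],5],[[0,0,0],[0.0042,0,-0.0056],5],[[0,0,0],[0.0051,0,-0.007],5]]}}

```text
time: 41.7
ee_pos: [0.6329, 0.1118, 0.0684]
tcp_rot: [-90.0, 0.0, -0.0]
wrist_force: [-7.7, -0.2, 10.6]
opening: 0.0188
```

{"name": "play_rows", "arguments": {"moves": [[[0,0,0],[0.0009,0,-0.0015],5],[[0,0,0],[0.0017,0,-0.0031],5],[[0,0,0],[0.0025,0,-0.0046],5],[[0,0,0],[0.0032,0,-0.0062],5],[[0,0,0],[0.0038,0,-0.0078],5]]}}

```text
time: 42.2
ee_pos: [0.6366, 0.1042, 0.0684]
tcp_rot: [-90.0, 0.0, -0.0]
wrist_force: [-7.9, 1.0, 10.0]
opening: 0.0189
```

```bash
python3 -c "
from h import *
wheel()"
```

```text
t42.20 r 0.0505 ang 20.6  Frad -7.0 Ftan(cw) -3.7 Fz 10.0 z 0.0684 open 0.0189
```

{"name": "play_rows", "arguments": {"moves": [[[0,0,0],[0.0006,0,-0.0017],5],[[0,0,0],[0.0011,0,-0.0033],5],[[0,0,0],[0.0016,0,-0.005],5],[[0,0,0],[0.002,0,-0.0067],5],[[0,0,0],[0.0024,0,-0.0084],5]]}}

```text
time: 42.7
ee_pos: [0.639, 0.0961, 0.0684]
tcp_rot: [-90.0, 0.0, 0.0]
wrist_force: [-7.4, 2.4, 10.1]
opening: 0.0187
```

```bash
python3 -c "
from h import *
wheel()"
```

```text
t42.70 r 0.0506 ang 11.0  Frad -6.8 Ftan(cw) -3.8 Fz 10.1 z 0.0684 open 0.0187
```

{"name": "play_rows", "arguments": {"moves": [[[0,0,0],[0.0003,0,-0.0017],5],[[0,0,0],[0.0005,0,-0.0034],5],[[0,0,0],[0.0007,0,-0.0052],5],[[0,0,0],[0.0008,0,-0.0069],5],[[0,0,0],[0.0009,0,-0.0087],5]]}}

```text
time: 43.2
ee_pos: [0.64, 0.0877, 0.0684]
tcp_rot: [-90.0, 0.0, 0.0]
wrist_force: [-7.3, 3.2, 9.3]
opening: 0.0188
```

```bash
python3 -c "
from h import *
wheel()"
```

```text
t43.20 r 0.0507 ang 1.4  Frad -7.2 Ftan(cw) -3.4 Fz 9.3 z 0.0684 open 0.0188
```

{"name": "play_rows", "arguments": {"moves": [[[0,0,0],[-0.0001,0,-0.0017],5],[[0,0,0],[-0.0001,0,-0.0035],5],[[0,0,0],[-0.0002,0,-0.0052],5],[[0,0,0],[-0.0004,0,-0.007],5],[[0,0,0],[-0.0006,0,-0.0087],5]]}}

```text
time: 43.7
ee_pos: [0.6399, 0.0823, 0.0684]
tcp_rot: [-89.6, -0.0, 0.1]
wrist_force: [-3.6, 25.1, 7.5]
opening: 0.0191
```

```bash
python3 -c "
from h import *
wheel();c=snap('scene');crop(c,160,170,360,330,4,'s42b.png')"
```

```text
t43.70 r 0.0507 ang -4.6  Frad -5.6 Ftan(cw) -24.8 Fz 7.5 z 0.0684 open 0.0191
```

{"name": "play_rows", "arguments": {"moves": [[[0,0,0],[0,0,-0.0008],5],[[0,0,0],[-0.0001,0,-0.0015],5],[[0,0,0],[-0.0002,0,-0.002],5],[[0,0,0],[-0.0002,0,-0.002],5],[[0,0,0],[-0.0002,0,-0.002],5]]}}

```text
time: 44.25
ee_pos: [0.6398, 0.0824, 0.0684]
tcp_rot: [-89.5, -0.1, 0.2]
wrist_force: [-2.6, 27.2, 6.8]
opening: 0.0189
```

```bash
python3 -c "
from h import *
wheel();c=snap('scene');w=snap('wrist','w43.png');crop(c,160,170,360,330,4,'s43b.png')"
```

```text
t44.25 r 0.0507 ang -4.5  Frad -4.7 Ftan(cw) -26.9 Fz 6.8 z 0.0684 open 0.0189
```

View pics/w43.png

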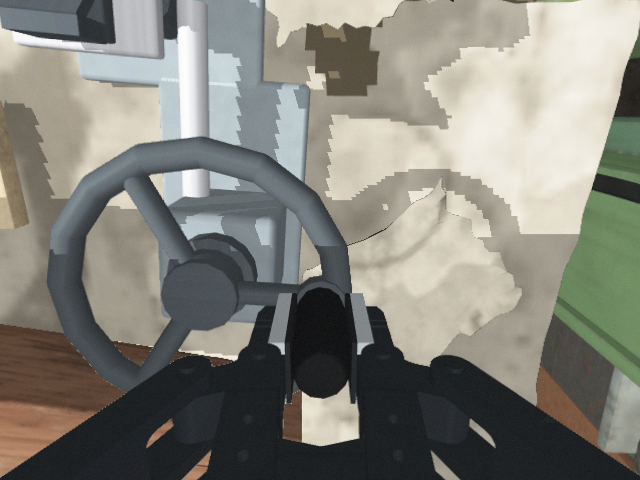

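View pics/s43b.png

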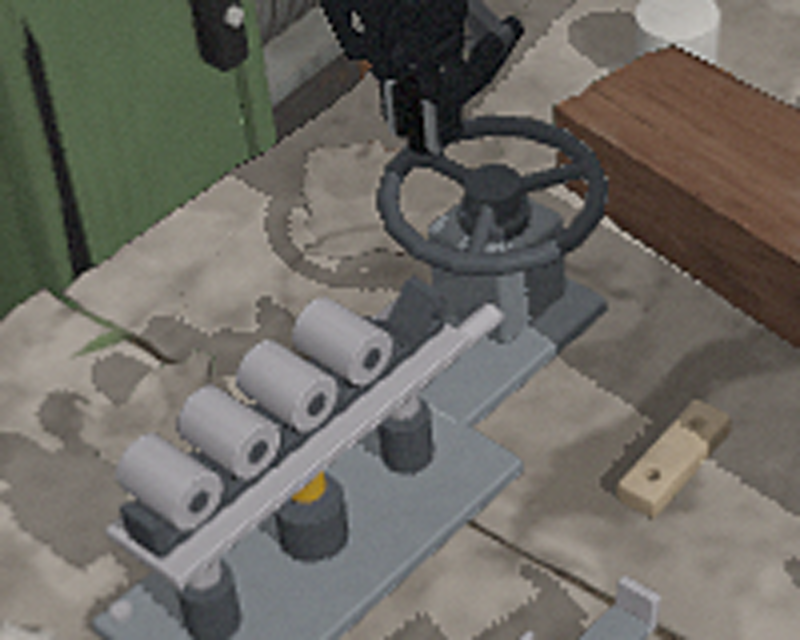

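{"name": "play_rows", "arguments": {"moves": [[[0,0,0],[0.0006,0,0.0142],5],[[0,0,0],[-0.0039,0,0.0309],5],[[0,0,0],[-0.0138,0,0.0452],5],[[0,0,0],[-0.0281,0,0.0551],5],[[0,0,0],[-0.0453,0,0.0597],5]]}}

```text
time: 44.85
ee_pos: [0.5953, 0.136, 0.0684]
tcp_rot: [-90.1, -0.2, -0.0]
wrist_force: [1.6, -10.5, 9.5]
opening: 0.0186
```

{"name": "play_rows", "arguments": {"moves": [[[0,0,0],[0,0,0],5],[[0,0,0],[0,0,0],5],[[0,0,0],[0,0,0],5],[[0,0,0],[0,0,0],5],[[0,0,0],[0,0,0],5]]}}

```text
time: 45.35
ee_pos: [0.5946, 0.1359, 0.0684]
tcp_rot: [-90.0, -0.1, -0.0]
wrist_force: [-3.4, -0.8, 9.0]
opening: 0.019
```

```bash
python3 -c "
from h import *
wheel();st();c=snap('scene');w=snap('wrist','w44.png');crop(c,160,170,360,330,4,'s44b.png')"
```

```text
t45.35 r 0.0498 ang 83.8  Frad -1.1 Ftan(cw) -3.3 Fz 9.0 z 0.0684 open 0.0190
t45.35 [0.5946 0.1359 0.0684] [-9.003e+01 -5.000e-02 -3.000e-02] F [-3.4 -0.8  9. ] open 0.0190 q [ 12.9  12.5   4.9  82.4  -0.  102.9]
```

View pics/w44.png

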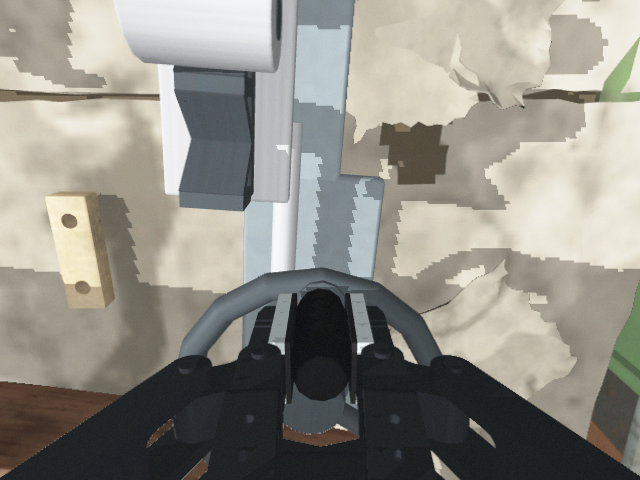

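View pics/s44b.png

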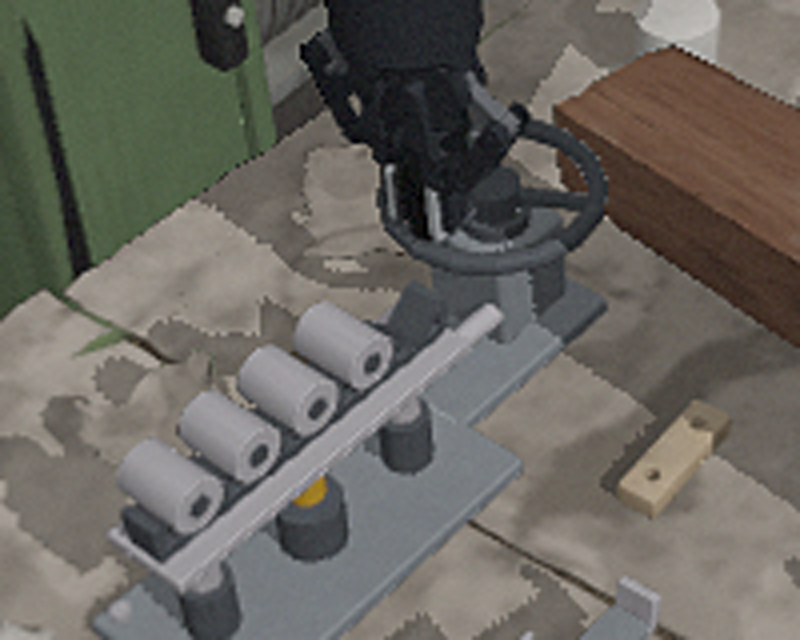

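{"name": "play_rows", "arguments": {"moves": [[[0,0,0],[-0.0015,0,0],5],[[0,0,0],[-0.0015,0,0],5],[[0,0,0],[-0.0015,0,0],30],[[0,0,0],[-0.0015,0,0],55],[[0,0,0],[-0.0015,0,0],55]]}}

```text
time: 45.95
ee_pos: [0.5927, 0.1362, 0.0669]
tcp_rot: [-90.0, 0.0, -0.0]
wrist_force: [0.4, 0.4, -0.8]
opening: 0.047
```

{"name": "play_rows", "arguments": {"moves": [[[0,0,0],[0,-0.01,0],55],[[0,0,0],[0,-0.03,0],55],[[0,0,0],[0,-0.06,0],55],[[0,0,0],[0,-0.09,0],55],[[0,0,0],[0,-0.12,0],55]]}}

```text
time: 46.45
ee_pos: [0.5927, 0.1362, 0.1892]
tcp_rot: [-90.0, -0.0, -0.0]
wrist_force: [1.0, -0.4, -0.2]
opening: 0.0471
```

```bash
python3 -c "
from h import *
st();c=snap('scene','s45.png');w=snap('wrist','w45.png')"
```

```text
t46.45 [0.5927 0.1362 0.1892] [-9.e+01 -2.e-02 -1.e-02] F [ 1.  -0.4 -0.2] open 0.0471 q [ 12.9  13.2  19.   95.9  -0.  103. ]
```

View pics/w45.png

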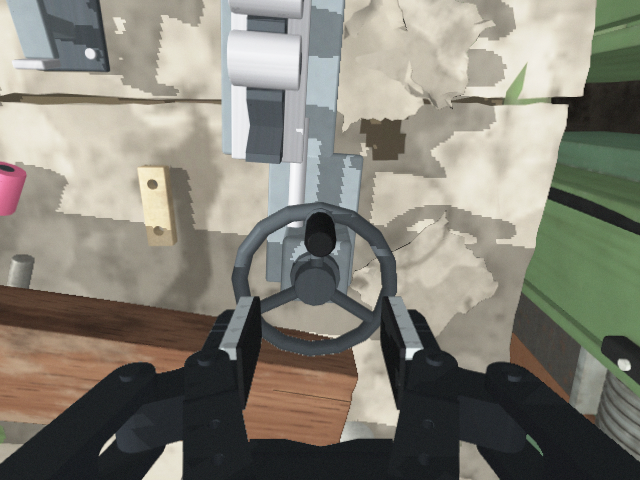

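View pics/s45.png

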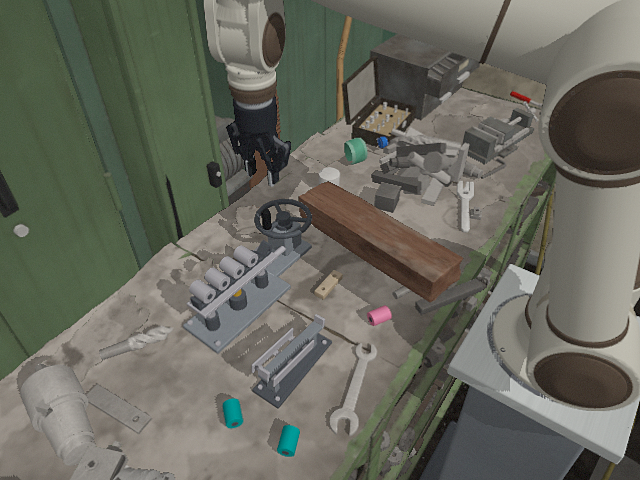

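```bash
python3 -c "
from h import *
c=snap('scene');crop(c,160,190,360,330,4,'s46b.png');t=snap('top','t46.png');w=load('wrist')
q=[pix2z(t,0,0,0)];st()"
```

```text
t46.65 [0.5933 0.1364 0.1883] [-8.998e+01 -9.000e-02 -1.000e-02] F [-0.5 -0.2 -0.9] open 0.0469 q [ 12.9  13.1  18.9  95.7  -0.  103. ]
```

View pics/s46b.png

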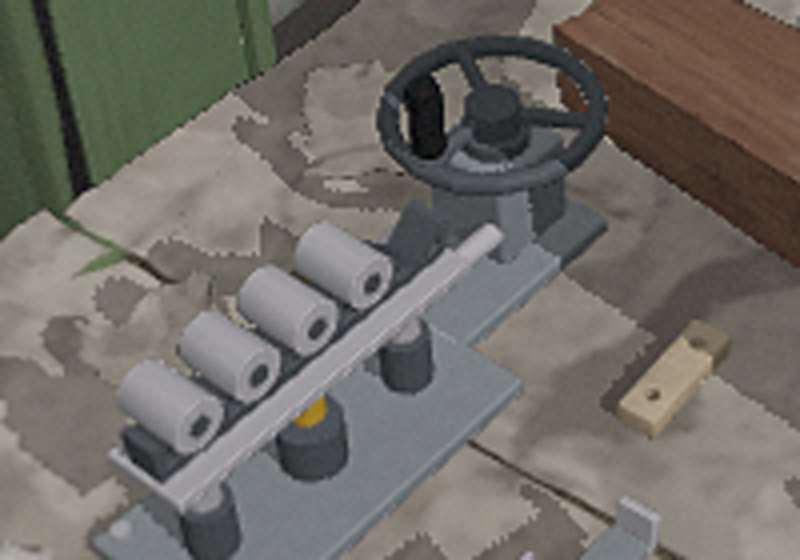

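The scene crop shows all four rollers seated in a row on the raised table. The strap is flat on the bench, the handle stands at about 86°, and the gripper is clear of everything.

```bash
python3 -c "
from h import *
print(job_done())"
```

```text
the job is handed in; nothing more can be done
None
```

The job is done and handed in at about 47 s of the 184 s allowed; no verdict was reported.

- **Strap:** I laid it flat on the bench between the lift and the wood beam. It was still there in the last picture.
- **Rollers:** I loaded four, the three from the track and the plain steel stray from the bench, into four neighbouring cradles. The cradle nearest the handwheel is left empty. In the last picture all four are seated and the track is empty. I did not touch the turquoise and pink look-alikes.
- **Handwheel:** I cranked it clockwise about 2.86 turns from where it started. There the tangential force rose from about 3 N to 25–27 N and the handle moved no further when pushed, so I took that as the upper stop. I then backed it off about 90° and let go; the gripper ended well clear of the wheel.

**Readings that disagreed:**
- The real fingertips sat about 42 mm behind the tool point the robot reports. Both cameras showed this, and the bench and cradle contacts fitted it. I worked to the measured offset.
- The opening read about 22 mm on the 27 mm strap.
- The quarter turn is from arm position: it read 88.3°, and I then added about 2°. I did not measure the wheel's angle separately.

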